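Read the oxygen sensor in a sealed respirometry jar

TASK

Pick up the sealed jar with the dark sensor dot in its lid, turn it over in the air until the lid points steeply down (45 degrees below level or more), keep it so for about a second to mix the contents, then set it gently back upright on the cooling plate and let go. Then take the oxygen reader out of its stand and finish while holding it upright, square to the lid, with its sprung nose lightly pressed over the dot: the nose clearly pushed in, but not to its stop. Leave the other things where they are.

Things in the scene. Friction and masses are not known exactly. Their poses are not given: they have to be found in the camera images.
- jar_center (a point): centre (half-way up) of the sealed amber glass jar whose white screw lid has a flat glass disc with one dark dot; round, 52 mm across (lid 53 mm), 70 mm high, the top 14 mm being the lid; about 0.2 kg. z runs from base to lid, x towards the dot. It starts upright on the cooling plate in a row with a low jar and a vial, about 110 mm apart, in any order
- sensor_spot (a point): centre of the dark sensor dot (8 mm across), on the flat top face of that jar's lid, 9 mm off the jar's axis and 35 mm above the jar's centre; z is square to the lid, pointing out of it
- plate_top (a point): centre of the flat aluminium top of the cooling plate, a fixed low white box; the top is 40 mm above the bench, 160 mm along the plate's own x and 320 mm along its y; z up. The plate stands to the robot's left or right, the reader's stand on the other side
- reader_grip (a point): where to hold the round black handle of the oxygen reader, a pen-like probe 167 mm long upright in its stand, 0.13 kg; point on its axis, z up. The handle is 27 mm thick from 50 mm below to 24 mm above this point; top end 34 mm above, nose face 134 mm below. Under the handle a 33 mm shoulder rests on the stand and a 22 mm shank hangs 72 mm deep in its hole: lift straight up over 75 mm to free it
- nose_tip (a point): centre of the flat lower face of the reader's sprung nose, an 18 mm round black sleeve at the lower end of the reader; z points up along the reader
- nose (a joint): how far the sprung nose is pushed into the reader, 0 (out) to 0.008 m (at its stop); the spring needs 0.7 N to start and 3.5 N to reach the stop
- cold_plate: the cooling plate (see plate_top); its origin is the centre of its underside on the bench
- low_jar: low wide jar with a plain lid on the plate, 69 mm across, 46 mm high, origin at the centre of its underside; leave it alone
- vial: slim vial with a plain cap on the plate, 35 mm across, 61 mm high, origin at the centre of its underside; leave it alone
- stand: the reader's fixed stand: a grey block 56 mm square, its top 84 mm above the bench, with a hole in its top, on a foot 110 mm by 90 mm, 6 mm high; origin at the centre of its underside
- beaker: empty clear beaker, 68 mm across, 90 mm high, origin at the centre of its underside; leave it alone
- urchin: dried round sea-urchin shell, 72 mm across, 42 mm high, origin at the centre of its underside; leave it alone
There are look-alikes about, which are no part of the job. What is shaped like the part that bears jar_center but green or red is not meant. What is shaped like the part that bears reader_grip but red is not meant.

How it is judged:
On the way, in this order (a step that is already met when the one before it is completed fails the run):
1. the jar is turned over in the air, its lid pointing steeply down (more than 132 degrees from upright), for 0.8 s (angle between jar_center's own z axis and vertical above 2.3 rad and height (world z) of jar_center above 0.11 m), for 0.8 s.
2. the jar stands upright on the cooling plate again, let go (angle between jar_center's own z axis and vertical below 0.06 rad and contact force between jar and cold_plate above 0.5 N and contact force between each of the arm, the fingers and jar below 0.05 N and linear speed of jar below 0.03 m/s), for 0.3 s.
At the end, for the whole second after the job is handed in: The hand holds the reader upright (within 7 degrees), its nose over the dot (centres within 6 mm) and pushed in 1 to 7.8 mm, pressing with 0.5 to 6 N; the jar stands upright and untouched by the hand, its base on the cooling plate (horizontal distance between nose_tip and sensor_spot below 0.006 m and angle between nose_tip's own z axis and vertical below 0.12 rad and contact force between reader and jar between 0.5 and 6 N and value of joint nose between 0.001 and 0.0078 m and contact force between the fingers and reader above 1 N and contact force between the fingers and jar below 0.05 N and contact force between reader and stand below 0.05 N and angle between jar_center's own z axis and vertical below 0.06 rad and contact force between jar and cold_plate above 0.5 N and x of jar_center in the frame of plate_top between -0.062 and 0.062 m and y of jar_center in the frame of plate_top between -0.142 and 0.142 m); the arm keeps its last pose, push and grip.
It fails at once if the jar is dropped: it falls free, faster than 0.5 m/s (contact force between the fingers and jar below 0.01 N and linear speed of jar above 0.5 m/s).
It fails at once if the reader is jabbed at the jar with more than 15 N (contact force between reader and jar above 15 N).
It fails at once if the low jar or the vial on the plate is moved by more than 30 mm or tipped over (distance of any of low_jar, vial from where it was at the start of the episode above 0.03 m or angle between any of low_jar, vial's own z axis and vertical above 0.5 rad).
It fails at once if the tape roll, beaker, urchin shell, forceps or marker is moved by more than 30 mm (distance of any of tape_roll, beaker, urchin, forceps, marker from where it was at the start of the episode above 0.03 m).
It also fails if it takes over 72 s, if anything falls off the work surface, if the arm or the gripper's body presses on something with over 40 N, if the wrist force passes 120 N, or if a joint passes its speed limit or range.

ROBOT

A 7-joint arm with a two-finger parallel gripper is mounted at the origin on the work surface. World frame = base frame: x ahead of the robot, y to its left, z up, the work surface at z = 0. Lengths are in m, angles in rad, forces in N, time in s.
With the tool pointing down it reaches from about 0.425 to 0.925 m from the base axis. Payload 6.8 kg.
Tool frame: the origin (TCP) lies at the very end of the fingers, on their centre line; the grasp point (between the pads) lies 19 mm behind it (r.grip_depth is the distance from the TCP to the grasp point, in m); z points along the fingers, y is the direction in which the jaws open and shut (so a half turn about z gives the same grasp; the last joint's range is limited). The gripper opens to 85 mm and grips with 20 to 120 N. Pads are 22 mm wide; open, the fingers measure 114 mm over their backs; the gripper's body (76 mm by 85 mm) begins 54 mm behind the grasp point. The pads swing forward as they close: fully open they stand 13 mm farther back than shut.
Start: joints at [-1.233, 0.477, 0.022, 1.555, -0.011, 1.109, -0.083], TCP at [0.291, 0.609, 0.231] pointing down, gripper open.
Joint ranges: [-2.96, 2.96], [-0.34, 2.1], [-1.41, 1.46], [0.24, 2.44], [-1.37, 4.51], [0.17, 1.92], [-2.96, 2.96]. Speed limits (rad/s): [2.39, 2.39, 3.14, 3.14, 3.14, 3.14, 3.14].

INTERFACE

Orientations are given as a rotation vector (axis times angle).
In Python, from bench import r, grab_frame gives the robot as it stands. The module is installed in compiled form; this text tells all that it offers.
- The arm moves only by the tool play_rows, never from a script. Its argument "increments" is a list of rows, each a list of 7 numbers: the shift along the tool's x, y, z in mm, then the turn, a rotation vector about the tool's x, y, z in rad, then the closure in counts, from 0 (fully open) to 255 (shut). In form: [[tx, ty, tz, rx, ry, rz, claw], ...]. A call has 1 to 5 rows; each row shifts and turns the pose as measured when the row begins, along the tool's axes as they then stand; what a row does not reach is not made up. A row lasts 1/10 s, in which the tool goes at most 50 mm and 8.59 degrees, less where a joint would pass 70% of its speed; a pose out of reach is approached as far as the arm can. A call is refused whole if a number of a shift passes 50 or a number of a turn 0.15, either way. A call with a gripper value outside its range is refused whole. The fingers move at their own pace and stop on an object; "force" is the grip in N (left out, the last holds). Time passes only in rows, so rows that do not move let the fingers close. It gives the time, the measured TCP pose, the force and the opening at its end, in the units of the state.
- r.get_obs(): the state, without advancing time (a new reading comes with each control period).
- grab_frame(name): name is "scene" or "top" or "wrist"; returns a dict with "color" (384x512x3 uint8, blue, green, red), "depth" (384x512 float32, m along the optical axis (not along the pixel's ray), 0 where there is no reading), "K" (3x3 intrinsics, pixels), "k1" (the pictures are not rectified: a ray, as slopes to the right and down, at radius r is drawn at 1 + k1 r^2 times it, then the intrinsics apply), "T" (4x4, takes a point from camera to world coordinates). Camera axes: x right, y up, looking along -z (the intrinsics and any distortion apply to the point x, -y, -z); pixel columns grow to the right and rows downward; lengths in m; the calibration is good to about 2 mm. A picture is of the moment at which its call begins.
- r.hand_in(): hands the job in, once; it reports no verdict.
The state is a dict: "clock": time; "joints": joint angles; "qvel": joint speeds; "tau": joint torques, N m; "tcp_pos": TCP position; "orientation": TCP orientation; "contact_force": force on the tool from outside, world axes, zero at the start; "moment": the same for the moment, N m; "grip_width": finger opening in m.
Only numpy, scipy, OpenCV 4.12 (cv2) and the standard library are available. Lean on these libraries where they do the work, as an engineer would, in place of code of your own. Each camera call takes 0.05 s, during which the arm holds its last target.

## Working session

There is one attempt and no reset: what is moved stays moved. The work goes in short steps, Python scripts to look and compute and a tool call to move; the robot and the scene stay as the last step left them, time stands still between calls to the robot, and variables do not carry over. Pictures are saved under pics/ and viewed, and the job is handed in when it is done.

Besides the shell and the picture viewer there is one more tool, called after ">>>" as name(argument=value, ...), one argument or row to a line, values as JSON. play_rows: Moves the arm, as the interface text tells. Its arguments: {"type":"object","properties":{"increments":{"type":"array","items":{"type":"array","items":{"type":"number"}}},"force":{"type":"number"}},"required":["increments"]}

```bash
mkdir -p pics; ls
python3 - <<'E'
from bench import r, grab_frame
import cv2,numpy as np
print(r.get_obs())
for n in("scene","top","wrist"):
    f=grab_frame(n); cv2.imwrite(f"pics/{n}0.png",f["color"]); np.savez(f"/tmp/{n}0.npz",**f)
    print(n,f["K"].tolist(),f["k1"],np.round(f["T"],3).tolist())
E
```

```text
pics
{'clock': 0.0, 'joints': array([-1.23307152,  0.47778653,  0.02232643,  1.55646444, -0.01149132,
        1.10929657, -0.08310773]), 'qvel': array([-0.00072914, -0.00091318,  0.00096065, -0.00071553, -0.00108955,
        0.00048295, -0.0005298 ]), 'tau': array([-3.45378066e-04, -5.96456301e+01,  1.60770155e+00, -2.81190705e+01,
        1.23698512e-02,  9.49195353e-03,  8.08983344e-06]), 'tcp_pos': array([0.29081236, 0.60847839, 0.23032908]), 'orientation': array([-6.94409928e-01, -3.06360937e+00,  2.83812529e-03]), 'contact_force': array([-0.44153253,  0.35414303,  0.21460159]), 'moment': array([-0.00730279,  0.01504708, -0.01086622]), 'grip_width': 0.08559910901110555}
scene [[478.27590626319727, 0.0, 258.18164222542566], [0.0, 478.27590626319727, 193.39633020152448], [0.0, 0.0, 1.0]] -0.055083001091274786 [[-0.619, -0.675, 0.402, 1.036], [0.785, -0.524, 0.329, 0.36], [-0.011, 0.519, 0.855, 1.029], [0.0, 0.0, 0.0, 1.0]]
top [[373.97322053054785, 0.0, 256.7153401783895], [0.0, 373.97322053054785, 194.78079510348175], [0.0, 0.0, 1.0]] -0.06947913440017163 [[-0.041, 0.97, -0.24, 0.393], [-0.999, -0.041, 0.004, -0.005], [-0.006, 0.24, 0.971, 1.087], [0.0, 0.0, 0.0, 1.0]]
wrist [[306.969414291759, 0.0, 256.2613323384617], [0.0, 306.969414291759, 189.94202319363208], [0.0, 0.0, 1.0]] -0.058647000014595066 [[0.43, -0.863, -0.265, 0.224], [0.903, 0.411, 0.127, 0.641], [-0.0, -0.293, 0.956, 0.373], [0.0, 0.0, 0.0, 1.0]]
```

View pics/top0.png

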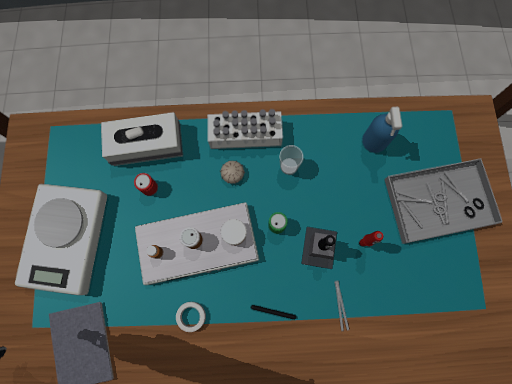

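View pics/scene0.png

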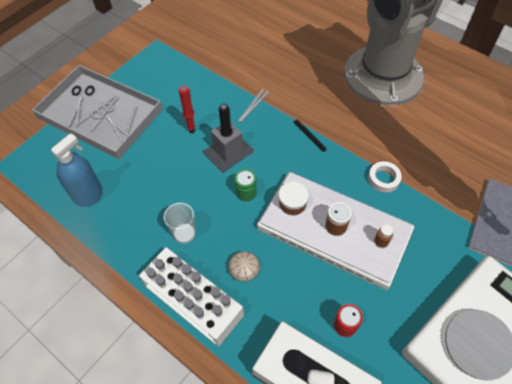

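View pics/wrist0.png

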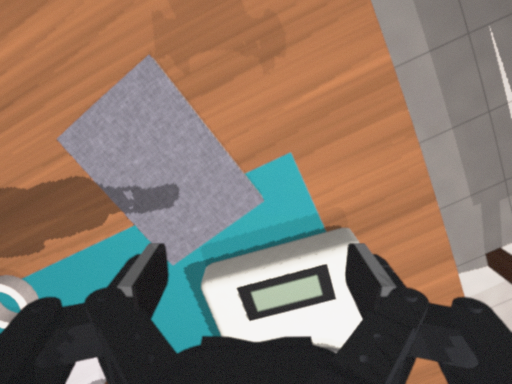

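```bash
cat > h.py <<'E'
import numpy as np,cv2
from scipy.spatial.transform import Rotation as R
def ray(f,u,v):
    K=f["K"];x=(u-K[0,2])/K[0,0];y=(v-K[1,2])/K[1,1];k=float(f["k1"])
    rd=np.hypot(x,y);r=rd
    for _ in range(30): r=rd/(1+k*r*r)
    s=r/rd if rd>0 else 1
    return np.array([x*s,-y*s,-1.0])
def dep(f,u,v):
    d=f["depth"][int(round(v)),int(round(u))]
    return (f["T"]@np.append(ray(f,u,v)*d,1))[:3]
def plane(f,u,v,z):
    d=f["T"][:3,:3]@ray(f,u,v);o=f["T"][:3,3]
    return o+d*(z-o[2])/d[2]
def proj(f,p):
    c=np.linalg.inv(f["T"])@np.append(p,1);x,y=c[0]/-c[2],-c[1]/-c[2]
    s=1+float(f["k1"])*(x*x+y*y);return f["K"][0,0]*x*s+f["K"][0,2],f["K"][1,1]*y*s+f["K"][1,2]
def cloud(f):
    h,w=f["depth"].shape;K=f["K"]
    u,v=np.meshgrid(np.arange(w),np.arange(h))
    x=(u-K[0,2])/K[0,0];y=(v-K[1,2])/K[1,1];k=float(f["k1"]);rd=np.hypot(x,y);r=rd.copy()
    for _ in range(30): r=rd/(1+k*r*r)
    s=np.where(rd>0,r/np.maximum(rd,1e-9),1)
    d=f["depth"];P=np.stack([x*s*d,-y*s*d,-d],-1)
    return P@f["T"][:3,:3].T+f["T"][:3,3]
E
python3 - <<'E'
from h import *
f=dict(np.load("/tmp/top0.npz"));g=dict(np.load("/tmp/scene0.npz"))
c=f["color"][190:290,120:350];cv2.imwrite("pics/crop_top.png",cv2.resize(c,None,fx=3.4,fy=3.4,interpolation=cv2.INTER_CUBIC))
c=g["color"][160:290,250:420];cv2.imwrite("pics/crop_sc.png",cv2.resize(c,None,fx=4,fy=4,interpolation=cv2.INTER_CUBIC))
for n,F in(("top",f),("scene",g)):
    P=cloud(F)
    print(n,"depth ok",(F["depth"]>0).mean())
    # flat top pieces by height near plate
    m=(P[...,0]>.15)&(P[...,0]<.7)&(P[...,1]>-.4)&(P[...,1]<.4)&(F["depth"]>0)
    for lo,hi in((.036,.046),(.080,.092),(.096,.107),(.107,.116),(.116,.3)):
        mm=(m&(P[...,2]>lo)&(P[...,2]<hi)).astype(np.uint8)
        k,lab,st,ce=cv2.connectedComponentsWithStats(mm)
        for i in range(1,k):
            if st[i,4]>25:
                q=P[lab==i];print(lo,st[i,4],np.round(ce[i]),np.round(np.median(q,0),3),np.round(q.min(0),3),np.round(q.max(0),3))
E
```

```text
top depth ok 0.9958241780598959
0.036 5300 [192. 244.] [0.512 0.178 0.04 ] [0.417 0.    0.036] [0.629 0.341 0.046]
0.08 515 [233. 231.] [0.542 0.059 0.086] [0.508 0.026 0.08 ] [0.577 0.095 0.091]
0.08 269 [321. 246.] [ 0.488 -0.172  0.085] [ 0.464 -0.21   0.081] [ 0.531 -0.15   0.092]
0.08 43 [156. 251.] [0.497 0.267 0.082] [0.481 0.26  0.081] [0.514 0.282 0.09 ]
0.096 82 [151. 250.] [0.498 0.276 0.101] [0.485 0.264 0.097] [0.509 0.291 0.105]
0.107 280 [189. 236.] [0.53  0.174 0.111] [0.504 0.15  0.107] [0.555 0.198 0.115]
0.116 148 [375. 237.] [ 0.502 -0.3    0.162] [ 0.489 -0.317  0.118] [ 0.516 -0.292  0.171]
0.116 141 [328. 241.] [ 0.495 -0.178  0.175] [ 0.482 -0.193  0.117] [ 0.51  -0.169  0.181]
scene depth ok 0.9959767659505209
0.036 63 [230. 149.] [ 0.518 -0.154  0.042] [ 0.478 -0.196  0.036] [ 0.533 -0.145  0.046]
0.036 6613 [341. 230.] [0.538 0.203 0.041] [0.42  0.003 0.036] [0.633 0.344 0.046]
0.036 43 [245. 192.] [ 0.591 -0.045  0.04 ] [ 0.565 -0.073  0.036] [ 0.596 -0.034  0.046]
0.08 36 [188. 113.] [ 0.516 -0.294  0.085] [ 0.497 -0.311  0.081] [ 0.524 -0.288  0.092]
0.0
[... 324 characters left out ...]
91]
0.096 32 [187. 109.] [ 0.514 -0.295  0.102] [ 0.498 -0.31   0.096] [ 0.521 -0.29   0.106]
0.096 36 [226. 131.] [ 0.509 -0.17   0.1  ] [ 0.491 -0.185  0.096] [ 0.514 -0.163  0.107]
0.096 46 [336. 221.] [0.553 0.183 0.103] [0.534 0.157 0.097] [0.558 0.201 0.107]
0.096 113 [386. 230.] [0.502 0.28  0.101] [0.488 0.268 0.096] [0.515 0.293 0.106]
0.107 27 [187. 106.] [ 0.515 -0.296  0.111] [ 0.498 -0.311  0.108] [ 0.521 -0.292  0.116]
0.107 369 [340. 212.] [0.533 0.177 0.111] [0.505 0.152 0.107] [0.558 0.203 0.115]
0.116 207 [185.  95.] [ 0.512 -0.298  0.15 ] [ 0.491 -0.316  0.117] [ 0.521 -0.289  0.171]
0.116 253 [225. 116.] [ 0.506 -0.172  0.157] [ 0.485 -0.191  0.117] [ 0.514 -0.164  0.183]
```

View pics/crop_top.png

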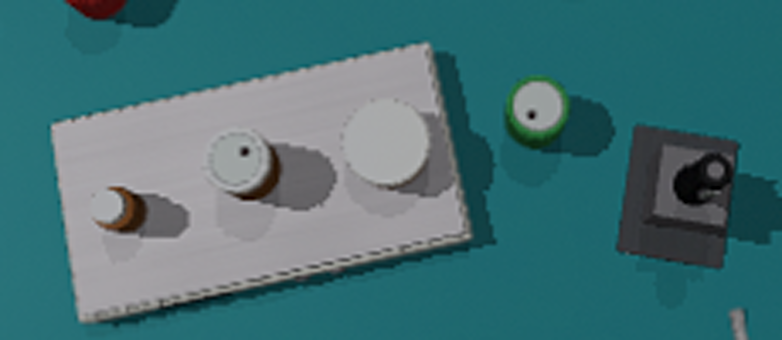

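View pics/crop_sc.png

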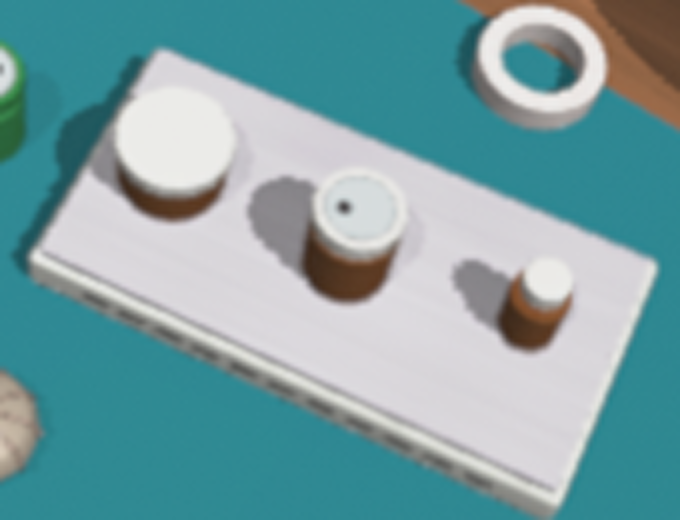

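```bash
cat >> h.py <<'E'
def Rtool(psi,tilt,roll=0):
    """tool z azimuth psi, tilt below level (deg), x up/outward; roll about tool z (deg)"""
    p,t=np.radians([psi,tilt])
    z=np.array([np.cos(t)*np.cos(p),np.cos(t)*np.sin(p),-np.sin(t)])
    x=np.array([np.sin(t)*np.cos(p),np.sin(t)*np.sin(p),np.cos(t)])
    return R.from_matrix(np.stack([x,np.cross(z,x),z],1))*R.from_euler('z',roll,degrees=True)
def plan(obs,pos,Rt,mm=35,rad=0.14,show=5,tool_pt=0.0):
    """rows to bring the tool point (tool_pt m behind TCP) to pos with orientation Rt, pivoting about that point"""
    R0=R.from_rotvec(obs["orientation"]);p0=np.array(obs["tcp_pos"])
    off=np.array([0,0,-tool_pt])
    g0=p0+R0.apply(off); pos=np.array(pos)
    w=(R0.inv()*Rt).as_rotvec()
    n=max(1,int(np.ceil(max(np.linalg.norm(pos-g0)*1000/mm,np.abs(w).max()/rad,np.linalg.norm(w)/.145))))
    out=[];pc,Rc=p0,R0
    for i in range(1,n+1):
        Rn=R0*R.from_rotvec(w*i/n);pn=g0+(pos-g0)*i/n-Rn.apply(off)
        t=Rc.inv().apply(pn-pc)*1000;out.append(np.r_[np.round(t,1),np.round((Rc.inv()*Rn).as_rotvec(),3)]);pc,Rc=pn,Rn
    print("rows total",n,"dist mm",np.round(np.linalg.norm(pos-g0)*1000,1),"ang",np.round(np.linalg.norm(w),3))
    for o in out[:show]: print(o.tolist())
def st(o):
    Rm=R.from_rotvec(o["orientation"]).as_matrix()
    print("t",round(o["clock"],2),"q",np.round(o["joints"],2).tolist(),"p",np.round(o["tcp_pos"],4).tolist(),"z",np.round(Rm[:,2],3).tolist(),"x",np.round(Rm[:,0],3).tolist(),"F",np.round(o["contact_force"],1).tolist(),"w",round(o["grip_width"],4))
E
python3 - <<'E'
from h import *
from bench import r
o=r.get_obs();st(o);plan(o,[.43,.15,.33],Rtool(15,90))
f=dict(np.load("/tmp/top0.npz"));g=dict(np.load("/tmp/scene0.npz"))
# plate outline from depth-based mask at plate height
P=cloud(f);m=(abs(P[...,2]-.04)<.008)&(P[...,0]>.4)&(P[...,0]<.66)&(P[...,1]>-.02)&(P[...,1]<.37)
X=P[m][:,:2].astype(np.float32);print(cv2.minAreaRect(X))
for n,F,(u0,u1,v0,v1) in(("top",f,(180,204,226,250)),("scene",g,(325,355,200,228))):
    c=F["color"][v0:v1,u0:u1].sum(2).astype(float)
    PP=cloud(F)[v0:v1,u0:u1]; lid=PP[...,2]>.107
    lm=cv2.erode(lid.astype(np.uint8),np.ones((5,5)))>0
    w=np.clip(450-c,0,None)*lm;vv,uu=np.mgrid[v0:v1,u0:u1]
    u,v=(w*uu).sum()/w.sum(),(w*vv).sum()/w.sum()
    print(n,"dot",u,v,plane(F,u,v,.11),c[lm].min(),"lid c",cv2.minEnclosingCircle(PP[lid][:,:2].astype(np.float32)))
E
```

```text
t 0.15 q [-1.23, 0.48, 0.02, 1.56, -0.01, 1.11, -0.08] p [0.2909, 0.6086, 0.2305] z [-0.001, -0.001, -1.0] x [-0.902, 0.431, -0.0] F [-0.3, 0.4, -0.5] w 0.0853
rows total 18 dist mm 489.5 ang 2.434
[-18.0, -19.7, -5.5, -0.0, 0.0, 0.135]
[-20.4, -17.1, -5.5, -0.0, 0.0, 0.135]
[-22.6, -14.1, -5.5, -0.0, 0.0, 0.135]
[-24.3, -11.0, -5.5, -0.0, 0.0, 0.135]
[-25.5, -7.6, -5.5, -0.0, 0.0, 0.135]
((0.5224577784538269, 0.17047064006328583), (0.17001530528068542, 0.3289062976837158), 10.331713676452637)
top dot nan nan [nan nan nan] 458.0 lid c ((0.47009581327438354, 0.09385108202695847), 0.1255071461200714)
scene dot 335.53475177304966 211.36595744680852 [0.53616096 0.16923871 0.11      ] 255.0 lid c ((0.7720109224319458, 0.26276615262031555), 0.2819998860359192)<stdin>:13: RuntimeWarning: invalid value encountered in scalar divide
```

>>> play_rows(
  increments=[
    [-18,-20,-6,0,0,0.135,0],
    [-20,-17,-6,0,0,0.135,0],
    [-23,-14,-6,0,0,0.135,0],
    [-24,-11,-6,0,0,0.135,0],
    [-26,-8,-6,0,0,0.135,0],
  ],
)

```text
clock: 0.65
tcp_pos: [0.3257, 0.4786, 0.2577]
orientation: [-1.692, -2.645, 0.011]
contact_force: [0.0, 0.2, 0.5]
grip_width: 0.0854
```

```bash
cat > s.py <<'E'
from h import *
from bench import r
import sys
o=r.get_obs();st(o)
a=[float(x) for x in sys.argv[1:]]
# x y z psi tilt roll tool_pt mm
if a: plan(o,a[:3],Rtool(a[3],a[4],a[5]),mm=a[7] if len(a)>7 else 35,tool_pt=a[6]/1000,show=int(a[8]) if len(a)>8 else 5)
E
python3 s.py .43 .15 .33 15 90 0 0 35 15
```

```text
t 0.65 q [-1.23, 0.3, 0.18, 1.77, -0.06, 1.09, -0.59] p [0.3257, 0.4786, 0.2577] z [-0.005, -0.005, -1.0] x [-0.419, 0.908, -0.002] F [0.0, 0.2, 0.5] w 0.0854
rows total 13 dist mm 352.2 ang 1.742
[-26.3, -3.3, -5.5, -0.0, 0.001, 0.134]
[-26.5, 0.2, -5.5, -0.0, 0.001, 0.134]
[-26.3, 3.7, -5.5, -0.0, 0.001, 0.134]
[-25.5, 7.2, -5.5, -0.0, 0.001, 0.134]
[-24.3, 10.6, -5.5, -0.0, 0.001, 0.134]
[-22.7, 13.7, -5.5, -0.0, 0.001, 0.134]
[-20.7, 16.6, -5.6, -0.0, 0.001, 0.134]
[-18.2, 19.2, -5.6, -0.0, 0.001, 0.134]
[-15.5, 21.5, -5.6, -0.0, 0.001, 0.134]
[-12.5, 23.4, -5.6, -0.0, 0.001, 0.134]
[-9.3, 24.8, -5.6, -0.0, 0.001, 0.134]
[-5.8, 25.9, -5.6, -0.0, 0.001, 0.134]
[-2.3, 26.4, -5.6, -0.0, 0.001, 0.134]
```

>>> play_rows(
  increments=[
    [-26,-3,-6,0,0,0.135,0],
    [-26.5,0,-6,0,0,0.135,0],
    [-26,4,-6,0,0,0.135,0],
    [-25.5,7,-6,0,0,0.135,0],
    [-24,11,-6,0,0,0.135,0],
  ],
)

```text
clock: 1.15
tcp_pos: [0.3649, 0.3462, 0.2882]
orientation: [2.501, 1.9, -0.015]
contact_force: [-0.3, -0.2, 0.1]
grip_width: 0.0854
```

>>> play_rows(
  increments=[
    [-23,14,-6,0,0,0.135,0],
    [-21,17,-6,0,0,0.135,0],
    [-18,19,-6,0,0,0.135,0],
    [-15,21,-6,0,0,0.135,0],
    [-12,23,-6,0,0,0.135,0],
  ],
)

```text
clock: 1.65
tcp_pos: [0.3996, 0.2127, 0.3192]
orientation: [2.999, 0.92, -0.016]
contact_force: [-0.4, 0.7, 0.5]
grip_width: 0.0854
```

```bash
python3 s.py .43 .15 .33 15 90 0 0 35 15; python3 s.py .43 .15 .28 15 30 0 0 35 15
```

```text
t 1.65 q [-1.1, 0.01, 0.48, 1.96, -0.0, 1.18, -1.59] p [0.3996, 0.2127, 0.3192] z [-0.009, -0.007, -1.0] x [0.828, 0.561, -0.011] F [-0.4, 0.7, 0.5] w 0.0854
rows total 3 dist mm 70.5 ang 0.334
[-3.4, 23.0, -3.5, 0.001, 0.004, 0.111]
[-0.8, 23.2, -3.6, 0.001, 0.004, 0.111]
[1.8, 23.1, -3.6, 0.001, 0.004, 0.111]
t 1.65 q [-1.1, 0.01, 0.48, 1.96, -0.0, 1.18, -1.59] p [0.3996, 0.2127, 0.3192] z [-0.009, -0.007, -1.0] x [0.828, 0.561, -0.011] F [-0.4, 0.7, 0.5] w 0.0854
rows total 8 dist mm 79.9 ang 1.105
[-1.2, 8.6, 4.9, -0.022, 0.131, 0.038]
[-1.5, 8.6, 4.9, -0.022, 0.131, 0.038]
[-1.8, 8.5, 4.9, -0.022, 0.131, 0.038]
[-2.1, 8.5, 4.8, -0.022, 0.131, 0.038]
[-2.4, 8.5, 4.7, -0.022, 0.131, 0.038]
[-2.7, 8.5, 4.5, -0.022, 0.131, 0.038]
[-3.0, 8.5, 4.3, -0.022, 0.131, 0.038]
[-3.2, 8.5, 4.1, -0.022, 0.131, 0.038]
```

>>> play_rows(
  increments=[
    [0,15,0,-0.02,0.13,0.1,0],
    [0,15,0,-0.02,0.13,0.1,0],
    [0,10,0,-0.02,0.13,0.05,0],
  ],
)

```text
clock: 1.95
tcp_pos: [0.4239, 0.1746, 0.3213]
orientation: [-3.002, -0.529, -0.557]
contact_force: [1.6, -0.5, 0.1]
grip_width: 0.0853
```

```bash
python3 s.py .43 .15 .28 15 35 0 0 35 15
```

```text
t 1.95 q [-1.06, -0.23, 0.38, 2.19, 0.29, 0.84, -2.05] p [0.4239, 0.1746, 0.3213] z [0.341, 0.103, -0.934] x [0.877, 0.323, 0.356] F [1.6, -0.5, 0.1] w 0.0853
rows total 5 dist mm 48.4 ang 0.602
[-3.4, 4.9, 7.6, -0.007, 0.119, 0.016]
[-4.3, 4.9, 7.2, -0.007, 0.119, 0.016]
[-5.0, 4.9, 6.7, -0.007, 0.119, 0.016]
[-5.7, 5.0, 6.1, -0.007, 0.119, 0.016]
[-6.3, 5.0, 5.4, -0.007, 0.119, 0.016]
```

>>> play_rows(
  increments=[
    [10,5,5,0,0.11,0,0],
    [10,5,5,0,0.11,0,0],
    [10,3,5,0,0.11,0,0],
  ],
)

```text
clock: 2.25
tcp_pos: [0.4585, 0.173, 0.3234]
orientation: [-2.806, -0.498, -1.043]
contact_force: [2.1, -0.7, 0.4]
grip_width: 0.0853
```

```bash
python3 s.py .465 .155 .17 15 50 0 19 35 15
python3 - <<'E'
from h import *
from bench import grab_frame
f=grab_frame("wrist");cv2.imwrite("pics/w1.png",f["color"]);np.savez("/tmp/w1.npz",**f)
E
```

```text
t 2.25 q [-0.88, -0.29, 0.21, 2.37, 0.66, 0.45, -2.38] p [0.4585, 0.173, 0.3234] z [0.616, 0.211, -0.759] x [0.711, 0.266, 0.651] F [2.1, -0.7, 0.4] w 0.0853
rows total 5 dist mm 169.3 ang 0.086
[-20.1, 3.6, 27.1, -0.009, -0.002, 0.015]
[-19.9, 3.6, 27.2, -0.009, -0.002, 0.015]
[-19.8, 3.7, 27.3, -0.009, -0.002, 0.015]
[-19.7, 3.7, 27.3, -0.009, -0.002, 0.015]
[-19.6, 3.8, 27.4, -0.009, -0.002, 0.015]
```

View pics/w1.png

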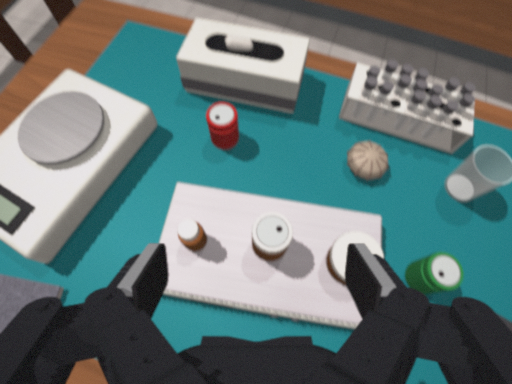

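>>> play_rows(
  increments=[
    [14,3,13,0,0,0.01,0],
    [14,3,13,0,0,0.01,0],
    [14,3,13,0,0,0.01,0],
    [14,3,13,0,0,0.01,0],
    [14,3,13,0,0,0.01,0],
  ],
)

```text
clock: 2.8
tcp_pos: [0.5526, 0.1849, 0.3146]
orientation: [-2.814, -0.422, -1.023]
contact_force: [-0.5, -0.0, -0.2]
grip_width: 0.0853
```

```bash
python3 s.py .485 .163 .15 15 50 0 19 35 15
python3 - <<'E'
from h import *
f=dict(np.load("/tmp/w1.npz"))
P=cloud(f)
lid=(P[...,2]>.105)&(P[...,2]<.116)&(abs(P[...,0]-.53)<.05)&(abs(P[...,1]-.175)<.05)
X=P[lid];print(lid.sum(),X.mean(0),(X.min(0)+X.max(0))/2)
c=f["color"].sum(2).astype(float);lm=cv2.erode(lid.astype(np.uint8),np.ones((9,9)))>0
print(c[lm].min(),np.median(c[lm]))
w=np.clip(300-c,0,None)*lm;vv,uu=np.mgrid[:384,:512];u,v=(w*uu).sum()/w.sum(),(w*vv).sum()/w.sum();print(u,v,plane(f,u,v,.11))
E
```

```text
t 2.8 q [-0.93, -0.08, 0.42, 2.23, 0.48, 0.32, -2.18] p [0.5526, 0.1849, 0.3146] z [0.611, 0.203, -0.765] x [0.733, 0.219, 0.644] F [-0.5, -0.0, -0.2] w 0.0853
rows total 6 dist mm 188.6 ang 0.044
[-26.7, 0.6, 16.5, -0.006, -0.0, 0.004]
[-26.7, 0.6, 16.5, -0.006, -0.0, 0.004]
[-26.7, 0.6, 16.5, -0.006, -0.0, 0.004]
[-26.7, 0.6, 16.5, -0.006, -0.0, 0.004]
[-26.7, 0.6, 16.6, -0.006, -0.0, 0.004]
[-26.7, 0.6, 16.6, -0.006, -0.0, 0.004]
1311 [0.53094229 0.17517445 0.11000086] [0.53166202 0.17547897 0.10891072]
156.0 654.0
278.8075 229.095 [0.53808495 0.16911187 0.11      ]
```

```bash
python3 s.py .494 .165 .16 15 65 0 19 35 15
```

```text
t 2.8 q [-0.93, -0.08, 0.42, 2.23, 0.48, 0.32, -2.18] p [0.5526, 0.1849, 0.3146] z [0.611, 0.203, -0.765] x [0.733, 0.219, 0.644] F [-0.5, -0.0, -0.2] w 0.0853
rows total 6 dist mm 176.3 ang 0.267
[-25.3, 0.7, 16.2, -0.006, -0.044, 0.004]
[-24.6, 0.8, 17.3, -0.006, -0.044, 0.004]
[-23.8, 0.8, 18.3, -0.006, -0.044, 0.004]
[-23.0, 0.7, 19.3, -0.006, -0.044, 0.004]
[-22.1, 0.7, 20.3, -0.006, -0.044, 0.004]
[-21.2, 0.7, 21.2, -0.006, -0.044, 0.004]
```

>>> play_rows(
  increments=[
    [-25,1,16,0,-0.05,0,0],
    [-25,1,17,0,-0.05,0,0],
    [-24,1,18,0,-0.05,0,0],
  ],
)

```text
clock: 3.1
tcp_pos: [0.5301, 0.1766, 0.2312]
orientation: [-2.902, -0.435, -0.812]
contact_force: [-0.6, -0.3, 0.1]
grip_width: 0.0853
```

```bash
python3 s.py .494 .165 .16 15 65 0 19 35 15
```

```text
t 3.1 q [-0.96, 0.04, 0.5, 2.27, 0.17, 0.29, -1.89] p [0.5301, 0.1766, 0.2312] z [0.494, 0.168, -0.853] x [0.817, 0.246, 0.521] F [-0.6, -0.3, 0.1] w 0.0853
rows total 3 dist mm 91.8 ang 0.12
[-23.9, 0.7, 20.0, -0.011, -0.037, 0.009]
[-23.1, 0.7, 20.8, -0.011, -0.037, 0.009]
[-22.3, 0.6, 21.7, -0.011, -0.037, 0.009]
```

```bash
python3 s.py .503 .167 .16 15 70 0 19 35 15
```

```text
t 3.1 q [-0.96, 0.04, 0.5, 2.27, 0.17, 0.29, -1.89] p [0.5301, 0.1766, 0.2312] z [0.494, 0.168, -0.853] x [0.817, 0.246, 0.521] F [-0.6, -0.3, 0.1] w 0.0853
rows total 3 dist mm 89.5 ang 0.203
[-21.8, 0.9, 21.6, -0.011, -0.066, 0.01]
[-20.3, 0.9, 22.9, -0.011, -0.066, 0.01]
[-18.8, 0.8, 24.1, -0.011, -0.066, 0.01]
```

>>> play_rows(
  increments=[
    [-22,1,21.5,-0.01,-0.066,0.01,0],
    [-20,1,23,-0.01,-0.066,0.01,0],
    [-19,1,24,-0.01,-0.066,0.01,0],
  ],
)

```text
clock: 3.4
tcp_pos: [0.5072, 0.1697, 0.1394]
orientation: [-3.025, -0.399, -0.515]
contact_force: [-0.4, 0.3, -1.0]
grip_width: 0.0856
```

```bash
python3 s.py .531 .175 .078 15 70 0 19 25 15
python3 - <<'E'
from h import *
from bench import grab_frame
f=grab_frame("wrist");cv2.imwrite("pics/w2.png",f["color"]);np.savez("/tmp/w2.npz",**f)
P=cloud(f)
lid=(P[...,2]>.105)&(P[...,2]<.116)&(abs(P[...,0]-.53)<.04)&(abs(P[...,1]-.175)<.04)
X=P[lid];print(lid.sum(),X.mean(0),(X.min(0)+X.max(0))/2)
E
```

```text
t 3.4 q [-0.84, 0.24, 0.41, 2.25, -0.11, 0.34, -1.67] p [0.5072, 0.1697, 0.1394] z [0.319, 0.089, -0.944] x [0.911, 0.244, 0.331] F [-0.4, 0.3, -1.0] w 0.0856
rows total 4 dist mm 85.0 ang 0.012
[0.7, 0.3, 21.2, -0.001, 0.003, -0.0]
[0.7, 0.3, 21.3, -0.001, 0.003, -0.0]
[0.6, 0.3, 21.3, -0.001, 0.003, -0.0]
[0.5, 0.3, 21.3, -0.001, 0.003, -0.0]
5346 [0.53179958 0.17524459 0.10981012] [0.53200968 0.17520355 0.10898292]
```

View pics/w2.png

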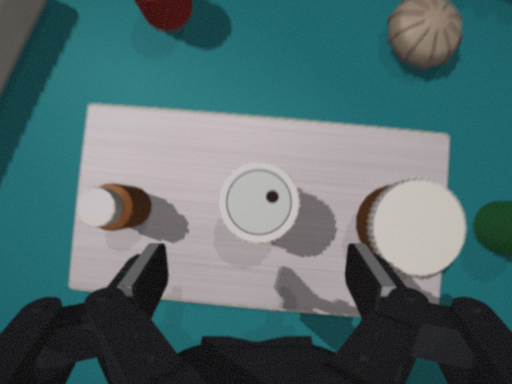

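>>> play_rows(
  increments=[
    [1,0,21,0,0,0,0],
    [1,0,21,0,0,0,0],
    [0.5,0,21,0,0,0,0],
    [0.5,0,20,0,0,0,0],
  ],
)

```text
clock: 3.85
tcp_pos: [0.5364, 0.1801, 0.0579]
orientation: [-3.028, -0.406, -0.503]
contact_force: [-0.8, 0.3, -0.2]
grip_width: 0.0854
```

```bash
python3 s.py .531 .175 .077 15 70 0 19 25 15
```

```text
t 3.85 q [-0.68, 0.44, 0.25, 2.22, -0.24, 0.18, -1.55] p [0.5364, 0.1801, 0.0579] z [0.312, 0.087, -0.946] x [0.913, 0.249, 0.324] F [-0.8, 0.3, -0.2] w 0.0854
rows total 1 dist mm 3.7 ang 0.02
[0.4, 3.5, -1.2, -0.004, 0.019, 0.004]
```

>>> play_rows(
  increments=[
    [0,3.5,-1,0,0,0,0],
    [0,0,0,0,0,0,255],
    [0,0,0,0,0,0,255],
    [0,0,0,0,0,0,255],
    [0,0,0,0,0,0,255],
  ],
  force=60,
)

```text
clock: 4.35
tcp_pos: [0.5374, 0.1768, 0.0613]
orientation: [-3.027, -0.407, -0.503]
contact_force: [0.0, 0.1, -2.2]
grip_width: 0.0505
```

>>> play_rows(
  increments=[
    [0,0,0,0,0,0,255],
    [0,0,0,0,0,0,255],
    [0,0,0,0,0,0,255],
    [0,0,0,0,0,0,255],
  ],
)

```text
clock: 4.75
tcp_pos: [0.5366, 0.1772, 0.0621]
orientation: [-3.027, -0.409, -0.502]
contact_force: [0.7, -0.1, -2.4]
grip_width: 0.0507
```

```bash
python3 s.py
python3 - <<'E'
from h import *
from bench import grab_frame
f=grab_frame("wrist");cv2.imwrite("pics/w3.png",f["color"])
E
```

```text
t 4.75 q [-0.67, 0.43, 0.25, 2.22, -0.23, 0.19, -1.54] p [0.5366, 0.1772, 0.0621] z [0.311, 0.088, -0.946] x [0.913, 0.25, 0.323] F [0.7, -0.1, -2.4] w 0.0507
```

View pics/w3.png

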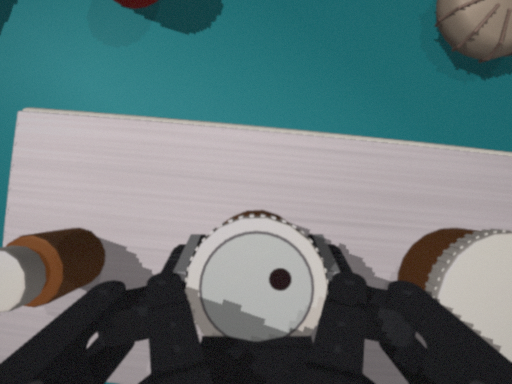

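>>> play_rows(
  increments=[
    [5,0,-14,0,0,0,255],
    [10,0,-28,0,0,0,255],
    [10,0,-28,0,0,0,255],
    [11,0,-33,0,0,0,255],
    [11,0,-33,0,0,0,255],
  ],
)

```text
clock: 5.3
tcp_pos: [0.5332, 0.1746, 0.2038]
orientation: [-3.036, -0.409, -0.482]
contact_force: [0.1, 0.0, -2.1]
grip_width: 0.0508
```

>>> play_rows(
  increments=[
    [11,0,-33,0,0,0,255],
    [11,0,-33,0,0,0,255],
    [11,0,-33,0,0,0,255],
    [11,0,-33,0,0,0,255],
    [5,0,-14,0,0,0,255],
  ],
)

```text
clock: 5.8
tcp_pos: [0.5336, 0.1738, 0.3662]
orientation: [-3.034, -0.406, -0.485]
contact_force: [0.5, 0.3, -2.6]
grip_width: 0.0504
```

```bash
python3 s.py
python3 - <<'E'
from h import *
from bench import grab_frame
f=grab_frame("wrist");cv2.imwrite("pics/w4.png",np.hstack([f["color"]]))
E
```

```text
t 5.8 q [-0.94, -0.01, 0.48, 1.91, 0.08, 0.93, -1.8] p [0.5336, 0.1738, 0.3662] z [0.301, 0.082, -0.95] x [0.917, 0.25, 0.312] F [0.5, 0.3, -2.6] w 0.0504
```

View pics/w4.png

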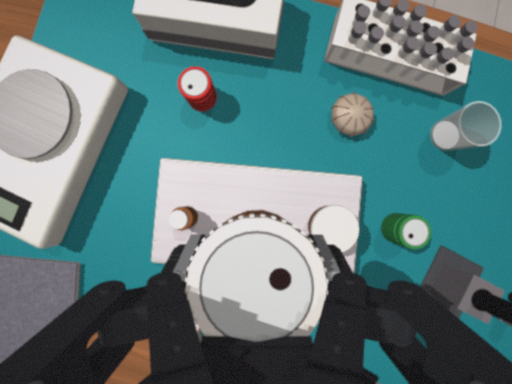

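```bash
cat > piv.py <<'E'
from h import *
from bench import r
import sys
az,phi,c,d=map(float,sys.argv[1:5])
o=r.get_obs();st(o);Rm=R.from_rotvec(o["orientation"])
f=np.array([np.sin(phi)*np.cos(az),np.sin(phi)*np.sin(az),np.cos(phi)])
ft=Rm.inv().apply(f);w=-ft*d
off=np.array([0,0,c])
t=(R.from_rotvec(w).apply(off)-off)*1000
print("row",np.round(t,1),np.round(w,3))
j=np.array([.323,0,-.946]);j/=np.linalg.norm(j)
for k in range(0,30,2):
    Rk=Rm*R.from_rotvec(w*k);print(k,np.round(Rk.apply([0,0,1]),2),"jar deg",np.round(np.degrees(np.arccos(Rk.apply(j)[2]))),"rolled max",[int(np.degrees(np.arccos((Rk*R.from_euler('z',g,degrees=True)).apply(j)[2]))) for g in(-90,90,180)])
E
python3 piv.py .375 1.9 .28 .14
```

```text
t 5.85 q [-0.94, -0.01, 0.48, 1.91, 0.08, 0.93, -1.8] p [0.5343, 0.1741, 0.3677] z [0.302, 0.084, -0.95] x [0.916, 0.249, 0.314] F [0.3, -0.4, -0.7] w 0.0508
row [ 5.3 30.8 -1.7] [-0.111  0.014 -0.084]
0 [ 0.3   0.08 -0.95] jar deg 1.0 rolled max [25, 26, 37]
2 [ 0.39 -0.12 -0.91] jar deg 15.0 rolled max [38, 18, 40]
4 [ 0.5  -0.29 -0.82] jar deg 30.0 rolled max [52, 20, 46]
6 [ 0.6  -0.42 -0.68] jar deg 45.0 rolled max [65, 29, 54]
8 [ 0.7  -0.51 -0.5 ] jar deg 60.0 rolled max [79, 41, 63]
10 [ 0.79 -0.54 -0.29] jar deg 75.0 rolled max [91, 54, 72]
12 [ 0.86 -0.51 -0.08] jar deg 90.0 rolled max [103, 66, 81]
14 [ 0.9  -0.43  0.12] jar deg 104.0 rolled max [114, 79, 89]
16 [ 0.91 -0.29  0.3 ] jar deg 117.0 rolled max [122, 91, 96]
18 [ 0.89 -0.12  0.44] jar deg 129.0 rolled max [127, 102, 101]
20 [0.85 0.08 0.53] jar deg 138.0 rolled max [128, 112, 104]
22 [0.78 0.29 0.56] jar deg 143.0 rolled max [124, 119, 105]
24 [0.69 0.49 0.54] jar deg 141.0 rolled max [117, 123, 103]
26 [0.59 0.67 0.45] jar deg 134.0 rolled max [107, 123, 99]
28 [0.48 0.82 0.32] jar deg 123.0 rolled max [96, 119, 93]
```

>>> play_rows(
  increments=[
    [5,31,-2,-0.111,0.014,-0.084,255],
    [5,31,-2,-0.111,0.014,-0.084,255],
    [5,31,-2,-0.111,0.014,-0.084,255],
    [5,31,-2,-0.111,0.014,-0.084,255],
    [5,31,-2,-0.111,0.014,-0.084,255],
  ],
)

```text
clock: 6.35
tcp_pos: [0.6024, 0.0436, 0.4225]
orientation: [2.38, 0.766, 0.59]
contact_force: [0.4, -0.4, -2.1]
grip_width: 0.0507
```

```bash
python3 s.py; python3 piv.py .375 1.9 .28 .14 | sed -n 2,3p
```

```text
t 6.35 q [-0.95, -0.02, 0.44, 1.94, 0.8, 1.01, -1.83] p [0.6024, 0.0436, 0.4225] z [0.553, -0.376, -0.743] x [0.739, 0.633, 0.23] F [0.4, -0.4, -2.1] w 0.0507
row [ 5.2 30.9 -1.8] [-0.111  0.014 -0.084]
0 [ 0.55 -0.38 -0.74] jar deg 39.0 rolled max [59, 24, 51]
```

>>> play_rows(
  increments=[
    [5,31,-2,-0.111,0.014,-0.084,255],
    [5,31,-2,-0.111,0.014,-0.084,255],
    [5,31,-2,-0.111,0.014,-0.084,255],
    [5,31,-2,-0.111,0.014,-0.084,255],
    [5,31,-2,-0.111,0.014,-0.084,255],
  ],
)

```text
clock: 6.85
tcp_pos: [0.6684, -0.0046, 0.55]
orientation: [1.616, 0.97, 0.6]
contact_force: [0.1, -0.7, -2.1]
grip_width: 0.0507
```

>>> play_rows(
  increments=[
    [5,31,-2,-0.111,0.014,-0.084,255],
    [5,31,-2,-0.111,0.014,-0.084,255],
    [5,31,-2,-0.111,0.014,-0.084,255],
    [5,31,-2,-0.111,0.014,-0.084,255],
    [5,31,-2,-0.111,0.014,-0.084,255],
  ],
)

```text
clock: 7.35
tcp_pos: [0.7, 0.0553, 0.6836]
orientation: [0.847, 1.064, 0.561]
contact_force: [0.6, -0.0, -1.2]
grip_width: 0.0507
```

```bash
python3 s.py; python3 piv.py .375 1.9 .28 .14 | sed -n 2,13p
```

```text
t 7.35 q [-0.93, -0.01, 0.4, 2.06, 2.17, 1.1, -1.72] p [0.7, 0.0553, 0.6836] z [0.917, -0.325, 0.231] x [0.398, 0.754, -0.522] F [0.6, -0.0, -1.2] w 0.0507
row [ 4.1 30.4 -1.7] [-0.109  0.01  -0.087]
0 [ 0.92 -0.32  0.23] jar deg 113.0 rolled max [118, 87, 92]
2 [ 0.91 -0.17  0.38] jar deg 125.0 rolled max [124, 98, 98]
4 [0.87 0.02 0.49] jar deg 135.0 rolled max [126, 108, 102]
6 [0.81 0.23 0.54] jar deg 141.0 rolled max [124, 116, 103]
8 [0.73 0.43 0.53] jar deg 141.0 rolled max [118, 121, 103]
10 [0.63 0.62 0.47] jar deg 135.0 rolled max [109, 123, 100]
12 [0.53 0.77 0.35] jar deg 125.0 rolled max [98, 121, 95]
14 [0.43 0.88 0.19] jar deg 113.0 rolled max [86, 115, 88]
16 [0.34 0.94 0.01] jar deg 100.0 rolled max [74, 106, 81]
18 [ 0.26  0.94 -0.2 ] jar deg 85.0 rolled max [60, 96, 72]
20 [ 0.21  0.89 -0.4 ] jar deg 71.0 rolled max [47, 84, 63]
```

>>> play_rows(
  increments=[
    [4,30,-2,-0.109,0.01,-0.087,255],
    [4,30,-2,-0.109,0.01,-0.087,255],
    [4,30,-2,-0.109,0.01,-0.087,255],
    [4,30,-2,-0.109,0.01,-0.087,255],
    [4,30,-2,-0.109,0.01,-0.087,255],
  ],
)

```text
clock: 7.85
tcp_pos: [0.6794, 0.186, 0.7508]
orientation: [0.084, 1.053, 0.459]
contact_force: [-0.1, -0.1, -1.0]
grip_width: 0.0508
```

```bash
python3 s.py
python3 - <<'E'
from h import *
from bench import r
o=r.get_obs();Rm=R.from_rotvec(o["orientation"]);j=np.array([.323,0,-.946])
J=Rm.apply(j);print("jar",J,np.degrees(np.arccos(J[2])))
a=np.cross(J,[0,0,-1]);a/=np.linalg.norm(a);w=Rm.inv().apply(a)*.14;off=np.array([0,0,.28])
print(w,(R.from_rotvec(w).apply(off)-off)*1000)
E
```

```text
t 7.85 q [-0.89, 0.0, 0.42, 2.11, 2.85, 1.1, -1.62] p [0.6794, 0.186, 0.7508] z [0.852, 0.149, 0.501] x [0.41, 0.404, -0.818] F [-0.1, -0.1, -1.0] w 0.0508
jar [-0.67402642 -0.01100191 -0.73811404] 137.57100785068823
[-0.05556648 -0.12709214 -0.01897249] [-35.32231364  15.84486284  -2.68920958]
```

>>> play_rows(
  increments=[
    [-35,16,-3,-0.055,-0.127,-0.019,255],
    [-35,16,-3,-0.055,-0.127,-0.019,255],
    [0,0,0,0,0,0,255],
    [0,0,0,0,0,0,255],
    [0,0,0,0,0,0,255],
  ],
)

```text
clock: 8.35
tcp_pos: [0.6336, 0.1883, 0.8008]
orientation: [0.014, 0.797, 0.454]
contact_force: [0.2, 0.4, -2.4]
grip_width: 0.0508
```

```bash
python3 s.py
python3 - <<'E'
from h import *
from bench import r,grab_frame
o=r.get_obs();Rm=R.from_rotvec(o["orientation"]);j=np.array([.323,0,-.946])
J=Rm.apply(j);print("jar",J,np.degrees(np.arccos(J[2])))
a=grab_frame("scene")["color"];b=grab_frame("wrist")["color"]
cv2.imwrite("pics/inv.png",cv2.resize(np.hstack([a,b]),(800,300)))
E
```

```text
t 8.35 q [-0.88, 0.04, 0.43, 2.12, 2.96, 1.37, -1.64] p [0.6336, 0.1883, 0.8008] z [0.693, 0.157, 0.704] x [0.608, 0.398, -0.687] F [0.2, 0.4, -2.4] w 0.0508
jar [-0.45916582 -0.01955659 -0.88771014] 152.58689965606408
```

View pics/inv.png

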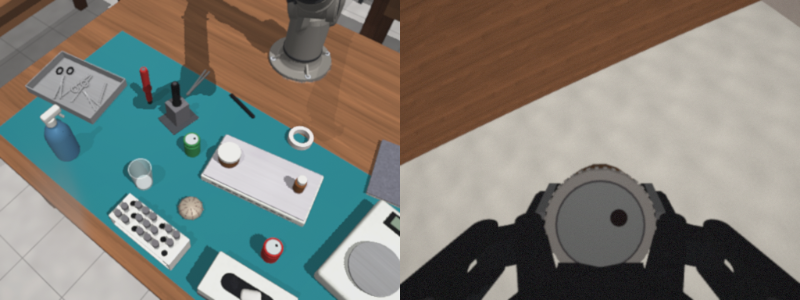

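>>> play_rows(
  increments=[
    [0,0,0,0,0,0,255],
    [0,0,0,0,0,0,255],
    [0,0,0,0,0,0,255],
    [0,0,0,0,0,0,255],
    [0,0,0,0,0,0,255],
  ],
)

```text
clock: 8.95
tcp_pos: [0.6337, 0.1879, 0.8012]
orientation: [0.015, 0.798, 0.454]
contact_force: [0.5, 0.1, -2.5]
grip_width: 0.0507
```

>>> play_rows(
  increments=[
    [0,0,0,0,0,0,255],
    [0,0,0,0,0,0,255],
    [0,0,0,0,0,0,255],
    [0,0,0,0,0,0,255],
  ],
)

```text
clock: 9.35
tcp_pos: [0.6337, 0.1879, 0.8013]
orientation: [0.015, 0.798, 0.454]
contact_force: [0.1, -0.5, -2.2]
grip_width: 0.0508
```

```bash
python3 s.py; python3 piv.py .375 2.1 .28 -.14 | sed -n 2,25p
```

```text
t 9.35 q [-0.88, 0.03, 0.43, 2.12, 2.96, 1.37, -1.64] p [0.6337, 0.1879, 0.8013] z [0.694, 0.156, 0.703] x [0.607, 0.399, -0.687] F [0.1, -0.5, -2.2] w 0.0508
row [ -3.9 -37.6  -2.6] [ 0.135 -0.016  0.035]
0 [0.69 0.16 0.7 ] jar deg 153.0 rolled max [136, 127, 116]
2 [ 0.76 -0.1   0.64] jar deg 145.0 rolled max [138, 118, 113]
4 [ 0.78 -0.34  0.53] jar deg 133.0 rolled max [134, 107, 107]
6 [ 0.75 -0.55  0.36] jar deg 120.0 rolled max [125, 95, 99]
8 [ 0.69 -0.71  0.15] jar deg 107.0 rolled max [115, 81, 89]
10 [ 0.58 -0.81 -0.08] jar deg 93.0 rolled max [102, 68, 78]
12 [ 0.45 -0.84 -0.31] jar deg 79.0 rolled max [89, 54, 66]
14 [ 0.29 -0.8  -0.53] jar deg 66.0 rolled max [75, 40, 53]
16 [ 0.13 -0.69 -0.72] jar deg 54.0 rolled max [62, 27, 40]
18 [-0.02 -0.52 -0.86] jar deg 43.0 rolled max [48, 16, 27]
20 [-0.16 -0.3  -0.94] jar deg 36.0 rolled max [35, 15, 13]
22 [-0.27 -0.05 -0.96] jar deg 35.0 rolled max [24, 25, 2]
24 [-0.34  0.2  -0.92] jar deg 40.0 rolled max [18, 37, 14]
26 [-0.37  0.45 -0.81] jar deg 50.0 rolled max [23, 51, 27]
28 [-0.36  0.67 -0.65] jar deg 61.0 rolled max [35, 65, 40]
```

>>> play_rows(
  increments=[
    [35,-16,-3,0.055,0.127,0.019,255],
    [35,-16,-3,0.055,0.127,0.019,255],
    [-4,-30,-2,0.109,-0.01,0.087,255],
    [-4,-30,-2,0.109,-0.01,0.087,255],
    [-4,-30,-2,0.109,-0.01,0.087,255],
  ],
)

```text
clock: 9.85
tcp_pos: [0.695, 0.0995, 0.7057]
orientation: [0.532, 1.119, 0.505]
contact_force: [-0.1, -0.5, -0.8]
grip_width: 0.0507
```

>>> play_rows(
  increments=[
    [-4,-30,-2,0.109,-0.01,0.087,255],
    [-4,-30,-2,0.109,-0.01,0.087,255],
    [-5,-31,-2,0.111,-0.014,0.084,255],
    [-5,-31,-2,0.111,-0.014,0.084,255],
    [-5,-31,-2,0.111,-0.014,0.084,255],
  ],
)

```text
clock: 10.35
tcp_pos: [0.6697, -0.008, 0.5903]
orientation: [1.313, 1.081, 0.538]
contact_force: [1.4, -0.4, -1.8]
grip_width: 0.0507
```

>>> play_rows(
  increments=[
    [-5,-31,-2,0.111,-0.014,0.084,255],
    [-5,-31,-2,0.111,-0.014,0.084,255],
    [-5,-31,-2,0.111,-0.014,0.084,255],
    [-5,-31,-2,0.111,-0.014,0.084,255],
    [-5,-31,-2,0.111,-0.014,0.084,255],
  ],
)

```text
clock: 10.85
tcp_pos: [0.591, -0.0193, 0.4494]
orientation: [2.095, 0.913, 0.504]
contact_force: [0.5, -1.0, -1.6]
grip_width: 0.0503
```

```bash
python3 s.py .53 .172 .365 14.8 71.4 0 0 35 10
```

```text
t 10.85 q [-0.96, -0.08, 0.43, 2.02, 1.04, 1.08, -1.74] p [0.591, -0.0193, 0.4494] z [0.607, -0.501, -0.617] x [0.664, 0.747, 0.047] F [0.5, -1.0, -1.6] w 0.0503
rows total 7 dist mm 217.8 ang 1.006
[14.1, -25.3, -11.5, 0.109, -0.001, 0.093]
[11.6, -27.6, -8.7, 0.109, -0.001, 0.093]
[8.9, -29.3, -5.6, 0.109, -0.001, 0.093]
[6.1, -30.4, -2.3, 0.109, -0.001, 0.093]
[3.2, -30.9, 1.0, 0.109, -0.001, 0.093]
[0.3, -30.8, 4.4, 0.109, -0.001, 0.093]
[-2.5, -30.0, 7.8, 0.109, -0.001, 0.093]
```

>>> play_rows(
  increments=[
    [14,-25,-11,0.109,0,0.093,255],
    [12,-28,-9,0.109,0,0.093,255],
    [9,-29,-6,0.109,0,0.093,255],
    [6,-30,-2,0.109,0,0.093,255],
    [3,-31,1,0.109,0,0.093,255],
  ],
)

```text
clock: 11.35
tcp_pos: [0.5438, 0.1213, 0.3884]
orientation: [2.863, 0.57, 0.519]
contact_force: [-0.5, -0.9, -2.9]
grip_width: 0.0508
```

```bash
cat > g.py <<'E'
from h import *
from bench import r
import sys
a=[float(x) for x in sys.argv[1:]]
o=r.get_obs();st(o);plan(o,a[:3],R.from_rotvec([-3.027,-.409,-.502]),mm=a[3],show=10)
E
python3 g.py .5366 .1772 .30 35
```

```text
t 11.35 q [-0.98, -0.04, 0.48, 1.9, 0.34, 1.01, -1.82] p [0.5438, 0.1213, 0.3884] z [0.369, -0.103, -0.924] x [0.866, 0.399, 0.301] F [-0.5, -0.9, -2.9] w 0.0508
rows total 3 dist mm 104.9 ang 0.256
[-3.5, -24.8, 24.4, 0.067, 0.001, 0.053]
[-4.8, -22.8, 26.0, 0.067, 0.001, 0.053]
[-6.0, -20.8, 27.5, 0.067, 0.001, 0.053]
```

>>> play_rows(
  increments=[
    [-3,-25,24,0.067,0,0.053,255],
    [-5,-23,26,0.067,0,0.053,255],
    [-6,-21,27,0.067,0,0.053,255],
  ],
)

```text
clock: 11.65
tcp_pos: [0.538, 0.1823, 0.3038]
orientation: [-3.015, -0.392, -0.503]
contact_force: [-0.9, 0.8, -3.3]
grip_width: 0.0504
```

```bash
python3 g.py .5366 .1772 .08 30
python3 - <<'E'
from h import *
from bench import r,grab_frame
a=grab_frame("scene")["color"];b=grab_frame("wrist")["color"]
cv2.imwrite("pics/pre.png",cv2.resize(np.hstack([a,b]),(800,300)))
E
```

```text
t 11.65 q [-0.96, 0.05, 0.52, 2.0, 0.03, 0.77, -1.77] p [0.538, 0.1823, 0.3038] z [0.311, 0.1, -0.945] x [0.914, 0.239, 0.327] F [-0.9, 0.8, -3.3] w 0.0504
rows total 8 dist mm 223.8 ang 0.017
[-9.4, 1.0, 26.3, -0.001, -0.0, -0.001]
[-9.4, 1.0, 26.3, -0.001, -0.0, -0.001]
[-9.4, 0.9, 26.3, -0.001, -0.0, -0.001]
[-9.4, 0.9, 26.3, -0.001, -0.0, -0.001]
[-9.4, 0.8, 26.3, -0.001, -0.0, -0.001]
[-9.4, 0.8, 26.3, -0.001, -0.0, -0.001]
[-9.4, 0.7, 26.3, -0.001, -0.0, -0.001]
[-9.4, 0.7, 26.4, -0.001, -0.0, -0.001]
```

View pics/pre.png

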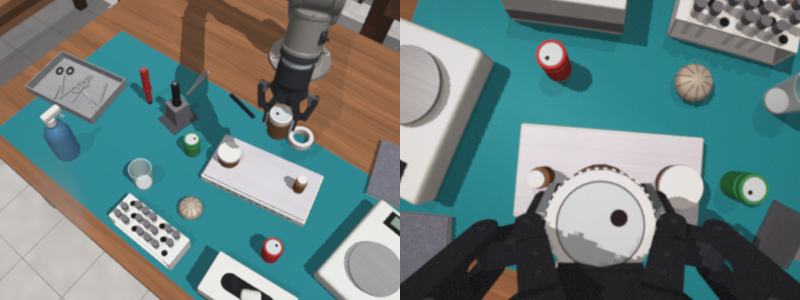

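>>> play_rows(
  increments=[
    [-9,1,26,0,0,0,255],
    [-9,1,26,0,0,0,255],
    [-9,1,26,0,0,0,255],
    [-9,1,26,0,0,0,255],
    [-9,1,26,0,0,0,255],
  ],
)

```text
clock: 12.25
tcp_pos: [0.5415, 0.178, 0.1694]
orientation: [-3.021, -0.413, -0.51]
contact_force: [0.8, 0.8, -1.9]
grip_width: 0.0507
```

```bash
python3 g.py .5366 .1772 .075 20
```

```text
t 12.25 q [-0.87, 0.25, 0.47, 2.15, -0.16, 0.44, -1.59] p [0.5415, 0.178, 0.1694] z [0.315, 0.093, -0.944] x [0.91, 0.253, 0.329] F [0.8, 0.8, -1.9] w 0.0507
rows total 5 dist mm 94.5 ang 0.008
[-7.1, -0.0, 17.5, -0.001, -0.001, 0.0]
[-7.1, -0.0, 17.5, -0.001, -0.001, 0.0]
[-7.1, -0.0, 17.5, -0.001, -0.001, 0.0]
[-7.1, -0.1, 17.5, -0.001, -0.001, 0.0]
[-7.1, -0.1, 17.5, -0.001, -0.001, 0.0]
```

>>> play_rows(
  increments=[
    [-7,0,17,0,0,0,255],
    [-7,0,17,0,0,0,255],
    [-7,0,17,0,0,0,255],
    [-7,0,17,0,0,0,255],
    [-7,0,16,0,0,0,255],
  ],
)

```text
clock: 12.75
tcp_pos: [0.5395, 0.1798, 0.0805]
orientation: [-3.019, -0.438, -0.511]
contact_force: [-0.0, 0.6, -1.7]
grip_width: 0.0505
```

```bash
python3 g.py .5366 .1772 .0645 4
```

```text
t 12.75 q [-0.72, 0.4, 0.31, 2.21, -0.29, 0.23, -1.46] p [0.5395, 0.1798, 0.0805] z [0.315, 0.094, -0.944] x [0.905, 0.268, 0.329] F [-0.0, 0.6, -1.7] w 0.0505
rows total 5 dist mm 16.4 ang 0.02
[-1.7, 0.3, 2.8, -0.001, -0.001, 0.004]
[-1.7, 0.3, 2.8, -0.001, -0.001, 0.004]
[-1.7, 0.3, 2.8, -0.001, -0.001, 0.004]
[-1.7, 0.3, 2.8, -0.001, -0.001, 0.004]
[-1.7, 0.3, 2.8, -0.001, -0.001, 0.004]
```

>>> play_rows(
  increments=[
    [-1.7,0.3,2.8,-0.001,-0.001,0.004,255],
    [-1.7,0.3,2.8,-0.001,-0.001,0.004,255],
    [-1.7,0.3,2.8,-0.001,-0.001,0.004,255],
    [-1.7,0.3,2.8,-0.001,-0.001,0.004,255],
    [-1.7,0.3,2.8,-0.001,-0.001,0.004,255],
  ],
)

```text
clock: 13.25
tcp_pos: [0.5393, 0.1795, 0.0672]
orientation: [-3.024, -0.414, -0.507]
contact_force: [-0.9, 0.9, -2.2]
grip_width: 0.0505
```

```bash
python3 g.py .5366 .1772 .062 1
```

```text
t 13.25 q [-0.71, 0.43, 0.29, 2.21, -0.32, 0.2, -1.46] p [0.5393, 0.1795, 0.0672] z [0.314, 0.09, -0.945] x [0.911, 0.254, 0.326] F [-0.9, 0.9, -2.2] w 0.0505
rows total 7 dist mm 6.3 ang 0.005
[-0.7, 0.2, 0.6, -0.0, -0.0, 0.0]
[-0.7, 0.2, 0.6, -0.0, -0.0, 0.0]
[-0.7, 0.2, 0.6, -0.0, -0.0, 0.0]
[-0.7, 0.2, 0.6, -0.0, -0.0, 0.0]
[-0.7, 0.2, 0.6, -0.0, -0.0, 0.0]
[-0.7, 0.2, 0.6, -0.0, -0.0, 0.0]
[-0.7, 0.2, 0.6, -0.0, -0.0, 0.0]
```

>>> play_rows(
  increments=[
    [-0.4,0,1.2,0,0,0,255],
    [-0.4,0,1.2,0,0,0,255],
    [-0.4,0,1.2,0,0,0,255],
    [-0.4,0,1.2,0,0,0,255],
  ],
)

```text
clock: 13.65
tcp_pos: [0.5395, 0.1799, 0.0624]
orientation: [-3.023, -0.415, -0.508]
contact_force: [-0.3, -0.1, -2.2]
grip_width: 0.0507
```

```bash
python3 g.py .5366 .1772 .062 1
```

```text
t 13.65 q [-0.7, 0.44, 0.28, 2.21, -0.33, 0.19, -1.45] p [0.5395, 0.1799, 0.0624] z [0.314, 0.091, -0.945] x [0.91, 0.254, 0.327] F [-0.3, -0.1, -2.2] w 0.0507
rows total 4 dist mm 4.0 ang 0.006
[-0.9, 0.4, -0.2, -0.0, -0.001, 0.001]
[-0.9, 0.4, -0.2, -0.0, -0.001, 0.001]
[-0.9, 0.4, -0.2, -0.0, -0.001, 0.001]
[-0.9, 0.4, -0.2, -0.0, -0.001, 0.001]
```

Weight is still carried; lower in 0.5 mm steps until the force changes.

>>> play_rows(
  increments=[
    [-0.2,0,0.6,0,0,0,255],
    [-0.2,0,0.6,0,0,0,255],
    [0,0,0,0,0,0,255],
  ],
)

```text
clock: 13.95
tcp_pos: [0.5395, 0.1798, 0.0608]
orientation: [-3.024, -0.415, -0.507]
contact_force: [-0.7, -0.4, -1.6]
grip_width: 0.0505
```

```bash
python3 s.py
```

```text
t 13.95 q [-0.7, 0.44, 0.28, 2.21, -0.33, 0.18, -1.44] p [0.5395, 0.1798, 0.0608] z [0.314, 0.091, -0.945] x [0.91, 0.254, 0.327] F [-0.7, -0.4, -1.6] w 0.0505
```

>>> play_rows(
  increments=[
    [-0.3,0,0.8,0,0,0,255],
    [0,0,0,0,0,0,255],
  ],
)

```text
clock: 14.15
tcp_pos: [0.5397, 0.1798, 0.0603]
orientation: [-3.023, -0.414, -0.508]
contact_force: [0.3, -0.4, -1.1]
grip_width: 0.0506
```

```bash
python3 s.py;python3 - <<'E'
from h import *
from bench import r,grab_frame
print(r.get_obs()["joints"][5])
b=grab_frame("wrist");P=cloud(b);cv2.imwrite("pics/pl.png",b["color"])
lid=(P[...,2]>.100)&(P[...,2]<.125)&(np.hypot(P[...,0]-.532,P[...,1]-.176)<.02)
X=P[lid];A=np.c_[X[:,:2],np.ones(len(X))];c=np.linalg.lstsq(A,X[:,2],rcond=None)[0];print(len(X),X.mean(0),"slope",c[:2])
for n in("scene","top"):
    f=grab_frame(n);P=cloud(f);lid=(P[...,2]>.100)&(P[...,2]<.125)&(np.hypot(P[...,0]-.532,P[...,1]-.176)<.02);X=P[lid];print(n,len(X),np.median(X,0) if len(X) else 0)
E
```

```text
t 14.15 q [-0.7, 0.44, 0.28, 2.21, -0.34, 0.18, -1.44] p [0.5397, 0.1798, 0.0603] z [0.315, 0.091, -0.945] x [0.91, 0.254, 0.327] F [0.3, -0.4, -1.1] w 0.0506
0.18237006238662126
9261 [0.53319755 0.17639372 0.11000027] slope [0.00654639 0.00686637]
scene 221 [0.53241079 0.1767739  0.1112175 ]
top 22 [0.54676721 0.17350793 0.11075017]
```

>>> play_rows(
  increments=[
    [-0.1,0,0.3,0,0,0,255],
    [0,0,0,0,0,0,60],
    [0,0,0,0,0,0,0],
    [0,0,0,0,0,0,0],
    [0,0,0,0,0,0,0],
  ],
)

```text
clock: 14.8
tcp_pos: [0.541, 0.1803, 0.0607]
orientation: [-3.022, -0.414, -0.513]
contact_force: [0.2, 0.9, -0.3]
grip_width: 0.0852
```

>>> play_rows(
  increments=[
    [0,0,0,0,0,0,0],
    [0,0,0,0,0,0,0],
    [0,0,0,0,0,0,0],
    [0,0,0,0,0,0,0],
  ],
)

```text
clock: 15.2
tcp_pos: [0.5411, 0.1804, 0.0607]
orientation: [-3.022, -0.414, -0.513]
contact_force: [-0.5, 0.8, -0.4]
grip_width: 0.0857
```

```bash
python3 s.py;python3 - <<'E'
from h import *
from bench import r,grab_frame
b=grab_frame("wrist");P=cloud(b);cv2.imwrite("pics/pl2.png",b["color"])
lid=(P[...,2]>.100)&(P[...,2]<.125)&(np.hypot(P[...,0]-.532,P[...,1]-.176)<.02)
X=P[lid];A=np.c_[X[:,:2],np.ones(len(X))];c=np.linalg.lstsq(A,X[:,2],rcond=None)[0];print(len(X),X.mean(0),"slope",c[:2])
E
```

```text
t 15.2 q [-0.7, 0.44, 0.28, 2.21, -0.34, 0.18, -1.43] p [0.5411, 0.1804, 0.0607] z [0.317, 0.092, -0.944] x [0.909, 0.253, 0.33] F [-0.5, 0.8, -0.4] w 0.0857
8898 [0.53367727 0.17653809 0.10993663] slope [0.00304946 0.00319877]
```

View pics/pl2.png

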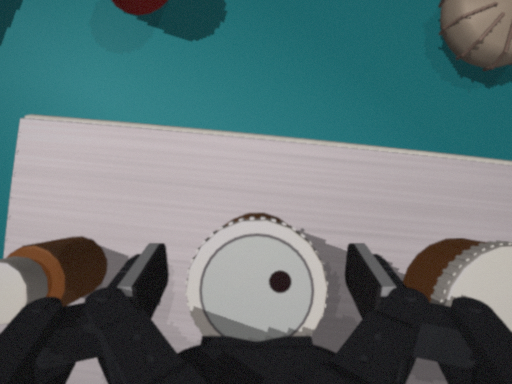

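>>> play_rows(
  increments=[
    [0,0,-20,0,0,0,0],
    [0,0,-30,0,0,0,0],
    [0,0,-35,0,0,0,0],
    [0,0,-35,0,0,0,0],
    [0,0,-35,0,0,0,0],
  ],
)

```text
clock: 15.75
tcp_pos: [0.4891, 0.1641, 0.2064]
orientation: [-3.03, -0.413, -0.499]
contact_force: [0.0, 0.1, 0.0]
grip_width: 0.0853
```

>>> play_rows(
  increments=[
    [8,0,-35,0,0,0,0],
    [8,0,-35,0,0,0,0],
    [8,10,-35,0,-0.1,0,0],
    [8,20,-30,0,-0.1,0,0],
    [5,30,-20,0,-0.1,0,0],
  ],
)

```text
clock: 16.25
tcp_pos: [0.4913, 0.1048, 0.3721]
orientation: [-3.098, -0.44, -0.025]
contact_force: [0.7, -1.2, -1.2]
grip_width: 0.0851
```

```bash
python3 s.py;python3 - <<'E'
from h import *
from bench import r,grab_frame
for n in("wrist","scene","top"):
    f=grab_frame(n);np.savez(f"/tmp/{n}5.npz",**f);cv2.imwrite(f"pics/{n}5.png",f["color"])
    P=cloud(f)
    lid=(P[...,2]>.105)&(P[...,2]<.116)&(np.hypot(P[...,0]-.534,P[...,1]-.176)<.04)
    X=P[lid]
    if len(X)<50: print(n,len(X));continue
    c=f["color"].sum(2).astype(float);lm=cv2.erode(lid.astype(np.uint8),np.ones((5,5)))>0
    t=np.median(c[lm])*.65
    w=np.clip(t-c,0,None)*lm;vv,uu=np.mgrid[:384,:512];u,v=(w*uu).sum()/w.sum(),(w*vv).sum()/w.sum()
    print(n,len(X),"lid",X.mean(0),"dot",u,v,plane(f,u,v,.11),(w>0).sum())
    # reader
    m=(P[...,2]>.125)&(P[...,2]<.2)&(np.hypot(P[...,0]-.498,P[...,1]+.177)<.04)
    if m.sum()>20:
        Y=P[m];print(n,"reader",m.sum(),Y.min(0),Y.max(0)); T=Y[Y[:,2]>.174];print(" top",len(T),T.mean(0))
E
```

```text
t 16.25 q [-1.1, 0.05, 0.82, 1.82, -0.05, 1.27, -1.55] p [0.4913, 0.1048, 0.3721] z [0.014, 0.015, -1.0] x [0.96, 0.279, 0.018] F [0.7, -1.2, -1.2] w 0.0851
wrist 1287 lid [0.53461385 0.17855206 0.10987627] dot 220.1831255287065 109.74736106513664 [0.5388972  0.17025399 0.11      ] 22
wrist reader 877 [ 0.4846508  -0.19104769  0.12500696] [ 0.51364526 -0.16609349  0.18030224]
 top 264 [ 0.50044415 -0.17888029  0.17672676]
scene 383 lid [0.53597867 0.18092121 0.11073205] dot 336.13796080462754 212.90675990675993 [0.53858394 0.17242434 0.11      ] 7
scene reader 231 [ 0.48459451 -0.19137938  0.12513868] [ 0.51469199 -0.16317759  0.18313716]
 top 64 [ 0.50064081 -0.17758873  0.17776577]
top 0
```

View pics/wrist5.png

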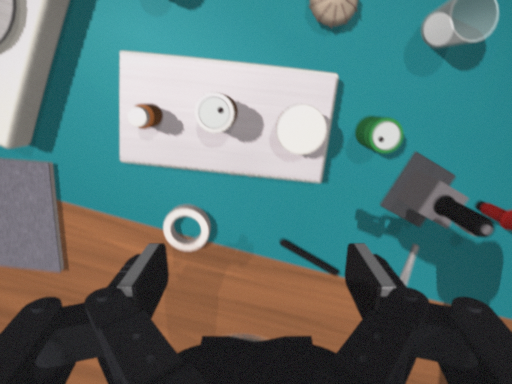

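View pics/scene5.png

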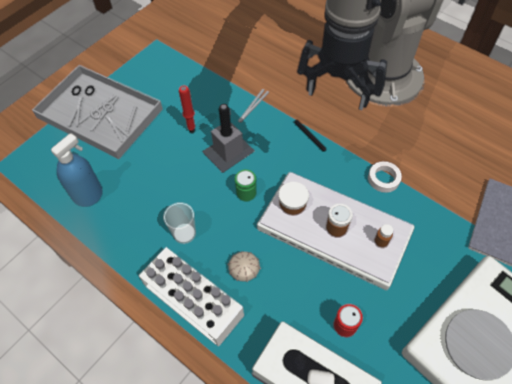

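```bash
python3 s.py .499 -.178 .28 -15 90 0 0 35 15
```

```text
t 16.4 q [-1.1, 0.06, 0.83, 1.82, -0.05, 1.27, -1.56] p [0.4937, 0.1021, 0.3701] z [0.018, 0.009, -1.0] x [0.963, 0.27, 0.02] F [0.8, -0.3, -0.5] w 0.0859
rows total 9 dist mm 294.3 ang 0.535
[-8.0, 30.2, 9.7, -0.001, -0.002, 0.059]
[-6.2, 30.6, 9.8, -0.001, -0.002, 0.059]
[-4.4, 30.9, 9.8, -0.001, -0.002, 0.059]
[-2.5, 31.1, 9.9, -0.001, -0.002, 0.059]
[-0.6, 31.2, 9.9, -0.001, -0.002, 0.059]
[1.2, 31.1, 9.9, -0.001, -0.002, 0.059]
[3.1, 31.0, 10.0, -0.001, -0.002, 0.059]
[5.0, 30.7, 10.0, -0.001, -0.002, 0.059]
[6.8, 30.4, 10.0, -0.001, -0.002, 0.059]
```

>>> play_rows(
  increments=[
    [-8,30,10,0,0,0.06,0],
    [-6,31,10,0,0,0.06,0],
    [-4,31,10,0,0,0.06,0],
    [-2,31,10,0,0,0.06,0],
    [0,31,10,0,0,0.06,0],
  ],
)

```text
clock: 16.9
tcp_pos: [0.495, -0.0492, 0.3123]
orientation: [-3.129, 0.037, -0.027]
contact_force: [0.2, 0.0, 0.9]
grip_width: 0.0856
```

```bash
python3 s.py .499 -.178 .28 -15 90 0 0 35 15
```

```text
t 16.9 q [-0.9, 0.11, 0.98, 1.92, -0.12, 1.14, -1.47] p [0.495, -0.0492, 0.3123] z [0.017, 0.012, -1.0] x [1.0, -0.024, 0.017] F [0.2, 0.0, 0.9] w 0.0856
rows total 4 dist mm 132.8 ang 0.239
[1.6, 32.3, 7.7, -0.004, -0.004, 0.059]
[3.6, 32.1, 7.8, -0.004, -0.004, 0.059]
[5.5, 31.8, 7.9, -0.004, -0.004, 0.059]
[7.4, 31.4, 8.0, -0.004, -0.004, 0.059]
```

>>> play_rows(
  increments=[
    [2,32,5,-0.004,-0.004,0.06,0],
    [4,32,5,-0.004,-0.004,0.06,0],
    [5,32,6,-0.004,-0.004,0.06,0],
    [7,31,7,-0.004,-0.004,0.06,0],
  ],
)

```text
clock: 17.3
tcp_pos: [0.4933, -0.1774, 0.2817]
orientation: [-3.111, 0.422, 0.01]
contact_force: [1.3, 0.8, -0.0]
grip_width: 0.0856
```

```bash
python3 s.py .499 -.178 .22 -15 90 0 0 35 15
python3 - <<'E'
from h import *
from bench import r,grab_frame
f=grab_frame("wrist");np.savez("/tmp/w6.npz",**f);cv2.imwrite("pics/w6.png",f["color"])
P=cloud(f);m=(P[...,2]>.125)&(P[...,2]<.2)&(np.hypot(P[...,0]-.498,P[...,1]+.177)<.04)
Y=P[m];print(m.sum(),Y.min(0),Y.max(0));T=Y[Y[:,2]>.178];print(len(T),T.mean(0),(T.min(0)+T.max(0))/2)
E
```

```text
t 17.3 q [-0.62, 0.28, 1.05, 1.89, -0.27, 1.13, -1.32] p [0.4933, -0.1774, 0.2817] z [-0.006, 0.003, -1.0] x [0.964, -0.267, -0.007] F [1.3, 0.8, -0.0] w 0.0856
rows total 2 dist mm 62.0 ang 0.011
[3.0, -0.4, 30.8, -0.001, 0.003, -0.004]
[2.9, -0.5, 30.8, -0.001, 0.003, -0.004]
989 [ 0.48514107 -0.19483256  0.12505497] [ 0.51359002 -0.16815517  0.18041647]
131 [ 0.49997427 -0.18145618  0.1787771 ] [ 0.49918608 -0.18152246  0.17921338]
```

View pics/w6.png

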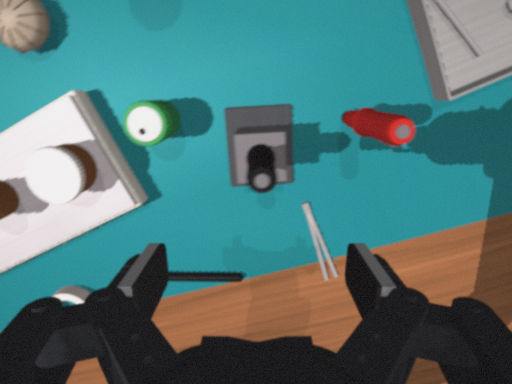

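>>> play_rows(
  increments=[
    [3,0,30,0,0.003,0,0],
    [3,0.5,30,0,0,0,0],
    [0,0,30,0,0,0,0],
  ],
)

```text
clock: 17.65
tcp_pos: [0.4964, -0.1857, 0.1884]
orientation: [3.109, -0.443, 0.001]
contact_force: [0.3, 0.3, 0.2]
grip_width: 0.0851
```

```bash
python3 s.py .4994 -.179 .128 -15 90 0 0 30 15
```

```text
t 17.65 q [-0.5, 0.41, 0.95, 1.99, -0.42, 0.94, -1.19] p [0.4964, -0.1857, 0.1884] z [0.0, -0.001, -1.0] x [0.96, -0.279, 0.001] F [0.3, 0.3, 0.2] w 0.0851
rows total 3 dist mm 60.8 ang 0.021
[0.3, -2.4, 20.1, 0.0, -0.0, -0.007]
[0.4, -2.4, 20.1, 0.0, -0.0, -0.007]
[0.4, -2.4, 20.1, 0.0, -0.0, -0.007]
```

>>> play_rows(
  increments=[
    [0.5,-4,8,0,0,0,0],
    [0.5,-3,22,0,0,0,0],
    [0.5,0,22,0,0,0,0],
    [0,0,8,0,0,0,0],
  ],
)

```text
clock: 18.05
tcp_pos: [0.496, -0.1737, 0.1231]
orientation: [-3.109, 0.44, 0.01]
contact_force: [-0.9, 0.1, 1.2]
grip_width: 0.0855
```

```bash
python3 s.py .4994 -.179 .128 -15 90 0 0 30 15
python3 - <<'E'
from h import *
from bench import r,grab_frame
f=grab_frame("wrist");cv2.imwrite("pics/w7.png",f["color"])
E
```

```text
t 18.05 q [-0.43, 0.5, 0.85, 2.05, -0.52, 0.83, -1.13] p [0.496, -0.1737, 0.1231] z [-0.006, 0.002, -1.0] x [0.961, -0.278, -0.007] F [-0.9, 0.1, 1.2] w 0.0855
rows total 1 dist mm 8.0 ang 0.021
[4.7, 4.1, -5.0, -0.001, 0.007, -0.02]
```

View pics/w7.png

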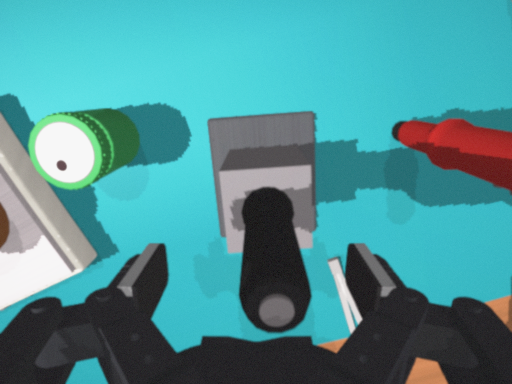

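>>> play_rows(
  increments=[
    [4.7,4,-5,0,0.007,0,0],
    [0,0,0,0,0,0,0],
  ],
)

```text
clock: 18.3
tcp_pos: [0.5003, -0.1787, 0.1296]
orientation: [-3.11, 0.439, -0.003]
contact_force: [0.3, -0.1, 0.8]
grip_width: 0.0854
```

```bash
python3 s.py .4994 -.179 .128 -16 90 0 0 30 15
```

```text
t 18.3 q [-0.43, 0.5, 0.86, 2.03, -0.51, 0.83, -1.12] p [0.5003, -0.1787, 0.1296] z [0.002, 0.0, -1.0] x [0.961, -0.277, 0.002] F [0.3, -0.1, 0.8] w 0.0854
rows total 1 dist mm 1.8 ang 0.002
[-0.8, 0.5, 1.6, -0.001, -0.002, -0.001]
```

>>> play_rows(
  increments=[
    [0,0,1,0,0,0,120],
    [0,0,0,0,0,0,255],
    [0,0,0,0,0,0,255],
    [0,0,0,0,0,0,255],
    [0,0,0,0,0,0,255],
  ],
  force=50,
)

```text
clock: 18.8
tcp_pos: [0.5019, -0.1797, 0.1315]
orientation: [-3.11, 0.44, -0.011]
contact_force: [-0.7, -1.6, -1.0]
grip_width: 0.0262
```

>>> play_rows(
  increments=[
    [0,0,0,0,0,0,255],
    [0,0,0,0,0,0,255],
    [0,0,0,0,0,0,255],
    [0,0,0,0,0,0,255],
  ],
)

```text
clock: 19.2
tcp_pos: [0.5019, -0.1797, 0.1314]
orientation: [-3.11, 0.44, -0.011]
contact_force: [0.0, -0.1, 0.2]
grip_width: 0.0261
```

```bash
python3 s.py
```

```text
t 19.2 q [-0.43, 0.5, 0.86, 2.03, -0.51, 0.83, -1.13] p [0.5019, -0.1797, 0.1314] z [0.007, -0.0, -1.0] x [0.961, -0.278, 0.007] F [0.0, -0.1, 0.2] w 0.0261
```

>>> play_rows(
  increments=[
    [0,0,-8,0,0,0,255],
    [0,0,-15,0,0,0,255],
    [0,0,-20,0,0,0,255],
    [0,0,-20,0,0,0,255],
    [0,0,-20,0,0,0,255],
  ],
)

```text
clock: 19.7
tcp_pos: [0.4995, -0.1797, 0.2181]
orientation: [3.11, -0.443, 0.004]
contact_force: [0.6, 0.9, -1.4]
grip_width: 0.0256
```

```bash
python3 s.py .502 -.18 .29 -16.1 90 0 0 30 6
```

```text
t 19.7 q [-0.55, 0.38, 0.99, 1.96, -0.37, 1.0, -1.24] p [0.4995, -0.1797, 0.2181] z [0.002, -0.001, -1.0] x [0.96, -0.279, 0.002] F [0.6, 0.9, -1.4] w 0.0256
rows total 3 dist mm 72.0 ang 0.003
[0.9, -0.1, -24.0, -0.0, -0.001, -0.001]
[0.8, -0.1, -24.0, -0.0, -0.001, -0.001]
[0.8, -0.1, -24.0, -0.0, -0.001, -0.001]
```

>>> play_rows(
  increments=[
    [1,0,-24,0,0,0,255],
    [1,0,-24,0,0,0,255],
    [1,0,-24,0,0,0,255],
    [0,0,0,0,0,0,255],
  ],
)

```text
clock: 20.1
tcp_pos: [0.5023, -0.1814, 0.2992]
orientation: [-3.107, 0.446, -0.011]
contact_force: [0.4, -0.3, -0.7]
grip_width: 0.0261
```

```bash
python3 s.py .539 .171 .30 0 90 0 0 35 15
python3 - <<'E'
from h import *
from bench import r,grab_frame
for n in("wrist","scene","top"):
    f=grab_frame(n);np.savez(f"/tmp/{n}8.npz",**f);cv2.imwrite(f"pics/{n}8.png",f["color"])
E
```

```text
t 20.1 q [-0.63, 0.28, 1.06, 1.86, -0.27, 1.15, -1.33] p [0.5023, -0.1814, 0.2992] z [0.007, 0.001, -1.0] x [0.96, -0.281, 0.007] F [0.4, -0.3, -0.7] w 0.0261
rows total 11 dist mm 354.3 ang 0.285
[-5.8, -31.7, -0.0, -0.0, -0.001, -0.026]
[-5.0, -31.8, -0.0, -0.0, -0.001, -0.026]
[-4.1, -31.9, -0.0, -0.0, -0.001, -0.026]
[-3.3, -32.0, -0.0, -0.0, -0.001, -0.026]
[-2.5, -32.1, -0.0, -0.0, -0.001, -0.026]
[-1.7, -32.2, -0.0, -0.0, -0.001, -0.026]
[-0.8, -32.2, -0.0, -0.0, -0.001, -0.026]
[0.0, -32.2, -0.0, -0.0, -0.001, -0.026]
[0.8, -32.2, -0.0, -0.0, -0.001, -0.026]
[1.7, -32.2, -0.1, -0.0, -0.001, -0.026]
[2.5, -32.1, -0.1, -0.0, -0.001, -0.026]
```

View pics/wrist8.png

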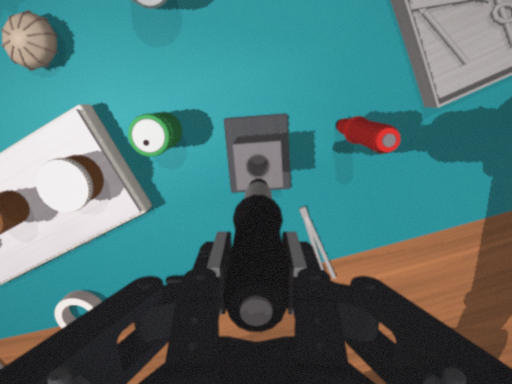

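View pics/scene8.png

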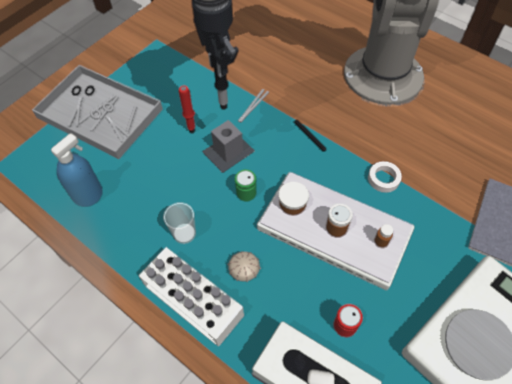

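Run:
```python
from h import *
for n in("scene","top","wrist"):
    f=dict(np.load(f"/tmp/{n}8.npz"));P=cloud(f)
    m=(P[...,2]>.17)&(P[...,2]<.30)&(np.hypot(P[...,0]-.502,P[...,1]+.181)<.05)
    print(n,m.sum())
    for lo in np.arange(.17,.30,.012):
        q=P[m&(P[...,2]>=lo)&(P[...,2]<lo+.012)]
        if len(q)>5: print(round(lo,3),len(q),np.round((q.min(0)+q.max(0))/2,4)[:2],np.round(q.mean(0),4),np.round(np.ptp(q,axis=0)[:2],3))
    c=proj(f,[.502,-.181,.18]);d=proj(f,[.502,-.181,.28]);print("vertical axis proj",c,d)
f=dict(np.load("/tmp/scene8.npz"));cv2.imwrite("pics/rs.png",cv2.resize(f["color"][20:170,150:290],None,fx=4,fy=4,interpolation=cv2.INTER_CUBIC))
```

```text
scene 376
0.17 9 [ 0.5017 -0.1774] [ 0.5036 -0.1754  0.1799] [0.011 0.014]
0.182 24 [ 0.5009 -0.1761] [ 0.503  -0.1739  0.1874] [0.015 0.014]
0.194 27 [ 0.5029 -0.1753] [ 0.5051 -0.173   0.2005] [0.014 0.015]
0.206 34 [ 0.5021 -0.1749] [ 0.5044 -0.1725  0.2121] [0.017 0.017]
0.218 37 [ 0.5026 -0.1751] [ 0.505 -0.173  0.224] [0.021 0.016]
0.23 35 [ 0.5025 -0.1737] [ 0.5046 -0.1728  0.2359] [0.016 0.015]
0.242 17 [ 0.5039 -0.1783] [ 0.5074 -0.1721  0.2492] [0.022 0.031]
0.254 74 [ 0.5015 -0.1758] [ 0.506  -0.1707  0.2593] [0.029 0.028]
0.266 50 [ 0.5048 -0.1749] [ 0.5071 -0.1715  0.2719] [0.02  0.021]
0.278 46 [ 0.5037 -0.1751] [ 0.5064 -0.1713  0.2839] [0.021 0.022]
0.29 23 [ 0.5084 -0.1777] [ 0.5107 -0.1757  0.2958] [0.014 0.033]
vertical axis proj (np.float64(222.05773465400844), np.float64(106.56270730034656)) (np.float64(218.6108214327134), np.float64(75.5936388645212))
top 93
0.194 11 [ 0.494  -0.1772] [ 0.4921 -0.174   0.2022] [0.015 0.014]
0.206 6 [ 0.4905 -0.1753] [ 0.4902 -0.1738  0.2128] [0.009 0.009]
0.242 13 [ 0.4914 -0.1741] [ 0.4895 -0.171   0.2518] [0.021 0.019]
0.254 2
[... 604 characters left out ...]
[0.012 0.019]
0.206 105 [ 0.5063 -0.1823] [ 0.5091 -0.184   0.212 ] [0.011 0.02 ]
0.218 116 [ 0.5071 -0.1825] [ 0.5097 -0.1838  0.2241] [0.01  0.019]
0.23 17 [ 0.5096 -0.1834] [ 0.5105 -0.1847  0.2316] [0.004 0.012]
0.242 53 [ 0.5108 -0.1836] [ 0.5144 -0.1842  0.2526] [0.013 0.027]
0.254 595 [ 0.5039 -0.1811] [ 0.5105 -0.1839  0.2595] [0.027 0.032]
0.266 285 [ 0.5062 -0.1814] [ 0.5112 -0.1842  0.2721] [0.017 0.026]
0.278 347 [ 0.5061 -0.1811] [ 0.5113 -0.184   0.2842] [0.018 0.026]
0.29 361 [ 0.5081 -0.1819] [ 0.5112 -0.1837  0.2953] [0.013 0.027]
vertical axis proj (np.float64(257.28794977251533), np.float64(186.0639066173745)) (np.float64(257.0464439600184), np.float64(233.62760842643007))
```

View pics/rs.png

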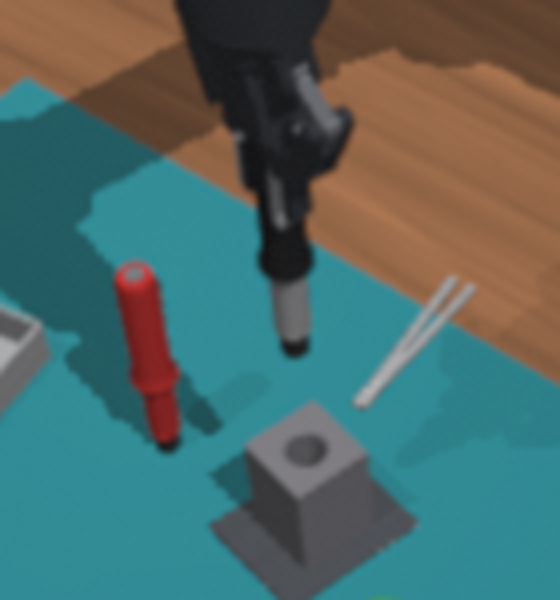

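>>> play_rows(
  increments=[
    [-6,-32,0,0,0,-0.026,255],
    [-5,-32,0,0,0,-0.026,255],
    [-4,-32,0,0,0,-0.026,255],
    [-3,-32,0,0,0,-0.026,255],
    [-2,-32,0,0,0,-0.026,255],
  ],
)

```text
clock: 20.75
tcp_pos: [0.5127, -0.0196, 0.2901]
orientation: [3.13, -0.255, -0.014]
contact_force: [0.4, -0.5, -1.7]
grip_width: 0.0257
```

>>> play_rows(
  increments=[
    [-2,-32,0,0,0,-0.026,255],
    [-1,-32,0,0,0,-0.026,255],
    [0,-32,0,0,0,-0.026,255],
    [1,-32,0,0,0,-0.026,255],
  ],
)

```text
clock: 21.15
tcp_pos: [0.5221, 0.1131, 0.2848]
orientation: [3.137, -0.085, -0.03]
contact_force: [-0.3, -0.3, -1.4]
grip_width: 0.0261
```

```bash
python3 s.py .539 .171 .27 0 90 0 0 35 15
```

```text
t 21.15 q [-1.09, 0.28, 0.94, 1.86, -0.25, 1.15, -1.69] p [0.5221, 0.1131, 0.2848] z [-0.019, -0.003, -1.0] x [0.998, -0.054, -0.019] F [-0.3, -0.3, -1.4] w 0.0261
rows total 2 dist mm 62.0 ang 0.058
[7.0, -29.4, 7.1, 0.002, 0.009, -0.027]
[7.7, -29.2, 7.3, 0.002, 0.009, -0.027]
```

>>> play_rows(
  increments=[
    [7,-29,5,0.002,0.01,-0.027,255],
    [8,-29,5,0.002,0.01,-0.027,255],
    [0,0,0,0,0,0,255],
  ],
)

```text
clock: 21.45
tcp_pos: [0.5377, 0.1803, 0.2704]
orientation: [3.141, 0.019, -0.006]
contact_force: [-0.6, 0.3, -0.8]
grip_width: 0.0258
```

```bash
cat > look.py <<'E'
from h import *
from bench import r,grab_frame
import sys
o=r.get_obs();st(o)
f=grab_frame("wrist");np.savez("/tmp/wl.npz",**f);cv2.imwrite(f"pics/{sys.argv[1]}.png",f["color"])
P=cloud(f);tz=o["tcp_pos"][2]
lid=(P[...,2]>.104)&(P[...,2]<.115)&(np.hypot(P[...,0]-.534,P[...,1]-.177)<.032);X=P[lid]
print("lid",len(X),X.mean(0),X.max(0),X.min(0))
c=f["color"].sum(2).astype(float);d=lid&(c<np.median(c[lid])*.5)&(np.hypot(P[...,0]-.539,P[...,1]-.171)<.009)
vv,uu=np.mgrid[:384,:512]
print("dot px",uu[d].mean(),vv[d].mean(),plane(f,uu[d].mean(),vv[d].mean(),.11),d.sum(),np.ptp(P[d],axis=0) if d.any() else 0)
nz=tz-.119
for a,b in((nz-.004,nz+.008),(nz+.02,nz+.045)):
    m=(P[...,2]>max(a,.113))&(P[...,2]<b)&(np.hypot(P[...,0]-o["tcp_pos"][0],P[...,1]-o["tcp_pos"][1])<.03)
    Y=P[m];print("nose/shank",len(Y),Y.min(0),Y.max(0))
E
python3 look.py w9
```

```text
t 21.45 q [-1.11, 0.35, 0.88, 1.81, -0.3, 1.12, -1.69] p [0.5377, 0.1803, 0.2704] z [-0.004, -0.001, -1.0] x [1.0, 0.012, -0.004] F [-0.6, 0.3, -0.8] w 0.0258
lid 1498 [0.54043197 0.17845029 0.10943139] [0.5609158  0.20392739 0.11200161] [0.5134344  0.15240052 0.10415664]
dot px 265.7241379310345 171.3793103448276 [0.53973385 0.17133893 0.11      ] 29 [0.0053743  0.00514271 0.00251395]
nose/shank 45 [0.53898269 0.17137461 0.15013289] [0.54432728 0.18724303 0.15926272]
nose/shank 226 [0.53827031 0.16887925 0.17147916] [0.54660115 0.18984835 0.19619603]
```

View pics/w9.png

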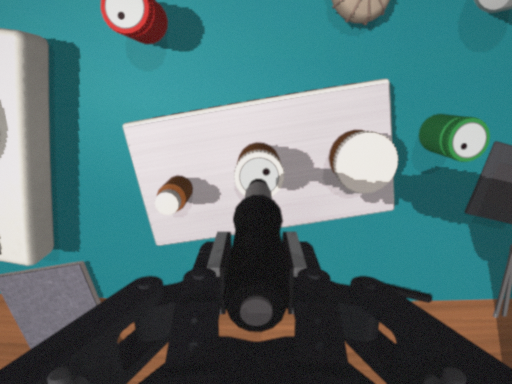

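>>> play_rows(
  increments=[
    [2,4,8,0,0,0,255],
    [1.5,4,8,0,0,0,255],
    [0,0,8,0,0,0,255],
    [0,0,6,0,0,0,255],
    [0,0,0,0,0,0,255],
  ],
)

```text
clock: 22.0
tcp_pos: [0.5401, 0.1646, 0.2366]
orientation: [3.137, 0.004, -0.011]
contact_force: [0.1, -0.0, -1.7]
grip_width: 0.0257
```

```bash
python3 look.py w10; python3 s.py .541 .1725 .238 0 90 0 0
```

```text
t 22.0 q [-1.07, 0.39, 0.86, 1.85, -0.33, 1.06, -1.64] p [0.5401, 0.1646, 0.2366] z [-0.007, -0.004, -1.0] x [1.0, 0.002, -0.007] F [0.1, -0.0, -1.7] w 0.0257
lid 1638 [0.54035052 0.18333504 0.10950695] [0.56055661 0.20457922 0.11193034] [0.51125241 0.15280731 0.10407343]
dot px 247.84615384615384 181.73076923076923 [0.54014957 0.17225416 0.11      ] 26 [0.00613671 0.00454542 0.00258255]
nose/shank 47 [0.54070038 0.1551788  0.11655923] [0.54660253 0.17102602 0.12550504]
nose/shank 221 [0.54023774 0.15263166 0.13768977] [0.54889428 0.17366116 0.16246274]
t 22.05 q [-1.07, 0.39, 0.86, 1.85, -0.33, 1.06, -1.64] p [0.5403, 0.1646, 0.237] z [-0.007, -0.004, -1.0] x [1.0, 0.002, -0.007] F [-0.3, 0.7, -1.6] w 0.026
rows total 1 dist mm 8.0 ang 0.008
[0.7, -7.9, -1.0, 0.004, 0.007, 0.002]
```

View pics/w10.png

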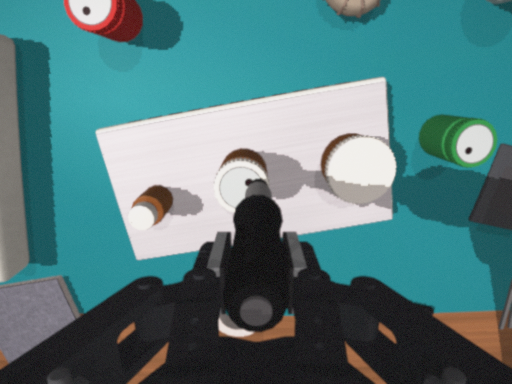

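>>> play_rows(
  increments=[
    [1.5,-7,0,0.002,0.006,0,255],
    [0,0,0,0,0,0,255],
    [0,0,0,0,0,0,255],
  ],
)

```text
clock: 22.35
tcp_pos: [0.5424, 0.1724, 0.2378]
orientation: [3.141, 0.003, 0.002]
contact_force: [0.5, -0.6, -1.1]
grip_width: 0.0256
```

```bash
python3 look.py w11; python3 s.py .5415 .1727 .238 0 90 0 0;  python3 - <<'E'
from h import *
from bench import grab_frame
f=grab_frame("scene");np.savez("/tmp/s11.npz",**f)
cv2.imwrite("pics/s11.png",cv2.resize(f["color"][120:260,260:420],None,fx=4,fy=4,interpolation=cv2.INTER_CUBIC))
E
```

```text
t 22.35 q [-1.08, 0.39, 0.86, 1.85, -0.34, 1.06, -1.65] p [0.5424, 0.1724, 0.2378] z [0.001, -0.001, -1.0] x [1.0, 0.002, 0.001] F [0.5, -0.6, -1.1] w 0.0256
lid 1350 [0.54291551 0.18209888 0.10938711] [0.56092485 0.20392035 0.11182926] [0.51529561 0.15256767 0.10403502]
dot px nan nan [nan nan nan] 0 0
nose/shank 45 [0.54422702 0.16335653 0.1176904 ] [0.54967801 0.17924908 0.12623656]
nose/shank 221 [0.54312725 0.1607744  0.13895413] [0.55189281 0.18181104 0.1636906 ]
t 22.4 q [-1.08, 0.39, 0.86, 1.85, -0.34, 1.06, -1.65] p [0.5424, 0.1727, 0.2378] z [0.001, -0.001, -1.0] x [1.0, 0.002, 0.001] F [0.7, 0.5, -0.6] w 0.0259
rows total 1 dist mm 1.0 ang 0.003
[-0.9, -0.0, -0.2, 0.001, -0.001, 0.002]look.py:11: RuntimeWarning: Mean of empty slice.
  print("dot px",uu[d].mean(),vv[d].mean(),plane(f,uu[d].mean(),vv[d].mean(),.11),d.sum(),np.ptp(P[d],axis=0) if d.any() else 0)
  ret = ret.dtype.type(ret / rcount)
```

View pics/s11.png

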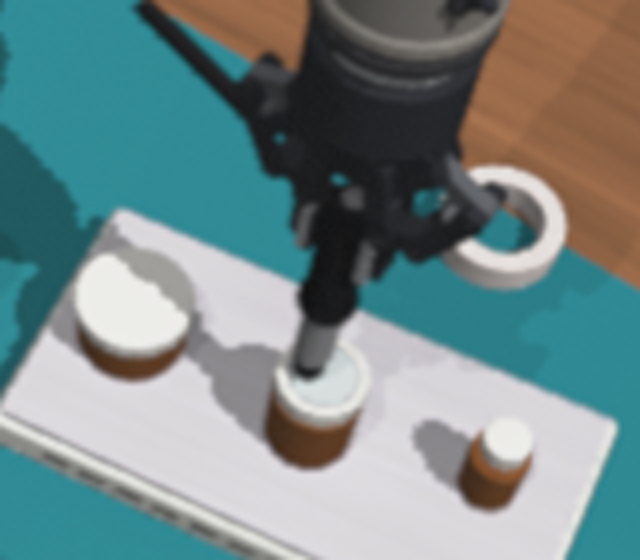

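>>> play_rows(
  increments=[
    [-0.8,0,2,0,0,0,255],
    [0,0,2,0,0,0,255],
    [0,0,1.5,0,0,0,255],
    [0,0,1,0,0,0,255],
    [0,0,0,0,0,0,255],
  ],
)

```text
clock: 22.95
tcp_pos: [0.5414, 0.1725, 0.2308]
orientation: [3.141, 0.004, 0.002]
contact_force: [-0.4, 0.9, -2.0]
grip_width: 0.026
```

```bash
python3 s.py .5415 .1727 .2255 0 90 0 0
```

```text
t 22.95 q [-1.07, 0.4, 0.86, 1.86, -0.34, 1.04, -1.65] p [0.5414, 0.1725, 0.2308] z [0.001, -0.001, -1.0] x [1.0, 0.003, 0.001] F [-0.4, 0.9, -2.0] w 0.026
rows total 1 dist mm 5.3 ang 0.003
[0.0, -0.2, 5.3, 0.001, -0.001, 0.003]
```

>>> play_rows(
  increments=[
    [0,0,1,0,0,0,255],
    [0,0,1,0,0,0,255],
    [0,0,0,0,0,0,255],
  ],
)

```text
clock: 23.25
tcp_pos: [0.5416, 0.1725, 0.2288]
orientation: [3.141, 0.004, 0.002]
contact_force: [-0.7, 0.2, -0.1]
grip_width: 0.0258
```

>>> play_rows(
  increments=[
    [0,0,1,0,0,0,255],
    [0,0,0,0,0,0,255],
  ],
)

```text
clock: 23.45
tcp_pos: [0.5417, 0.1724, 0.2279]
orientation: [3.141, 0.004, 0.002]
contact_force: [-1.0, 0.2, 0.2]
grip_width: 0.0257
```

>>> play_rows(
  increments=[
    [0,0,1,0,0,0,255],
    [0,0,0,0,0,0,255],
  ],
)

```text
clock: 23.65
tcp_pos: [0.5417, 0.1724, 0.2269]
orientation: [3.141, 0.004, 0.002]
contact_force: [-0.2, -0.3, 0.9]
grip_width: 0.0254
```

```bash
python3 s.py; python3 look.py w12 2>/dev/null; python3 s.py
```

```text
t 23.65 q [-1.07, 0.4, 0.85, 1.86, -0.35, 1.03, -1.64] p [0.5417, 0.1724, 0.2269] z [0.001, -0.0, -1.0] x [1.0, 0.002, 0.001] F [-0.2, -0.3, 0.9] w 0.0254
t 23.65 q [-1.07, 0.4, 0.85, 1.86, -0.35, 1.03, -1.64] p [0.5417, 0.1724, 0.2269] z [0.001, -0.0, -1.0] x [1.0, 0.002, 0.001] F [-0.2, -0.3, 0.9] w 0.0254
lid 1408 [0.54343093 0.18217421 0.10943843] [0.56072499 0.20445374 0.1148737 ] [0.51591823 0.1526069  0.10400444]
dot px 264.0 182.0 [0.54530927 0.16620049 0.11      ] 1 [0. 0. 0.]
nose/shank 16 [0.54576718 0.16459828 0.11334988] [0.54864118 0.17753031 0.11580838]
nose/shank 223 [0.54229675 0.16090803 0.12807486] [0.55100879 0.18189724 0.15261055]
t 23.7 q [-1.07, 0.4, 0.85, 1.86, -0.35, 1.03, -1.64] p [0.5418, 0.1724, 0.227] z [0.001, -0.0, -1.0] x [1.0, 0.002, 0.001] F [-0.3, 0.2, 0.2] w 0.0255
```

>>> play_rows(
  increments=[
    [0,0,1.4,0,0,0,255],
    [0,0,0,0,0,0,255],
    [0,0,0,0,0,0,255],
  ],
)

```text
clock: 24.0
tcp_pos: [0.5418, 0.1724, 0.2256]
orientation: [3.141, 0.003, 0.002]
contact_force: [-0.8, 0.1, 1.2]
grip_width: 0.0257
```

```bash
python3 - <<'E'
from h import *
from bench import r,grab_frame
F=[]
for i in range(8):
    g=grab_frame("wrist");o=r.get_obs();F.append(np.r_[o["contact_force"],o["tcp_pos"]])
print(np.mean(F,0),np.std(F,0)); st(o)
f=grab_frame("scene");np.savez("/tmp/s12.npz",**f)
cv2.imwrite("pics/s12.png",cv2.resize(f["color"][150:250,290:390],None,fx=6,fy=6,interpolation=cv2.INTER_CUBIC))
P=cloud(f);m=(P[...,2]>.113)&(P[...,2]<.122)&(np.hypot(P[...,0]-.54,P[...,1]-.1715)<.02);Y=P[m];print(len(Y),Y.min(0),Y.max(0))
print("nose pred px",proj(f,[.5397,.1713,.11]),"dot px 336.1 212.9")
g=dict(np.load("/tmp/scene5.npz"))
E
cp pics/s12.png pics/s12b.png; python3 look.py w13 2>/dev/null
```

```text
[-0.9172786  -0.48034472  0.80208772  0.54178048  0.17239526  0.22565137] [2.97651659e-01 4.45025270e-01 5.77038954e-01 7.19642293e-06
 2.07493418e-05 1.14260279e-05]
t 24.4 q [-1.07, 0.4, 0.85, 1.86, -0.35, 1.03, -1.64] p [0.5418, 0.1724, 0.2256] z [0.001, -0.0, -1.0] x [1.0, 0.002, 0.001] F [-0.9, 0.1, 0.8] w 0.0259
19 [0.53373332 0.16542255 0.11323089] [0.55454089 0.18979402 0.12048702]
nose pred px (np.float64(335.42841901476424), np.float64(212.98331524806537)) dot px 336.1 212.9
t 24.45 q [-1.07, 0.4, 0.85, 1.86, -0.35, 1.03, -1.64] p [0.5418, 0.1724, 0.2256] z [0.001, -0.0, -1.0] x [1.0, 0.002, 0.001] F [-0.8, -0.6, 0.2] w 0.0262
lid 1403 [0.54341457 0.18229823 0.10946484] [0.56070998 0.20441752 0.11487086] [0.51578257 0.15253449 0.10401838]
dot px 264.0 182.0 [0.54573584 0.16622632 0.11      ] 1 [0. 0. 0.]
nose/shank 5 [0.54671541 0.16545913 0.11300818] [0.548741   0.17578174 0.11453312]
nose/shank 226 [0.54227575 0.1608831  0.12705178] [0.5509831  0.18194253 0.15150157]
```

View pics/s12.png

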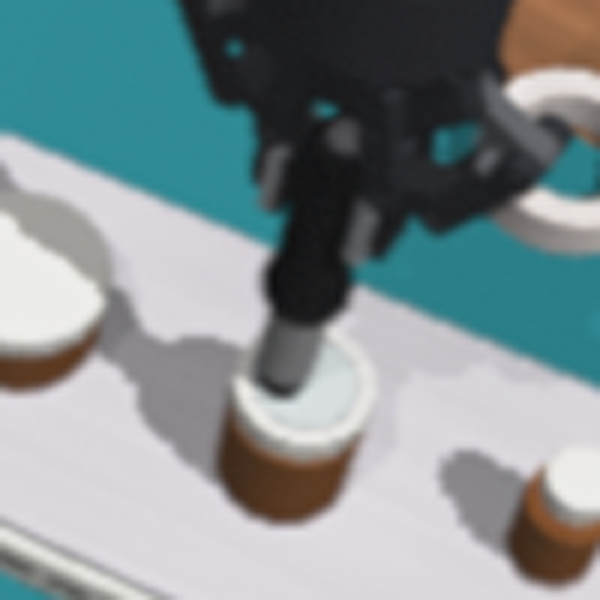

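View pics/w13.png

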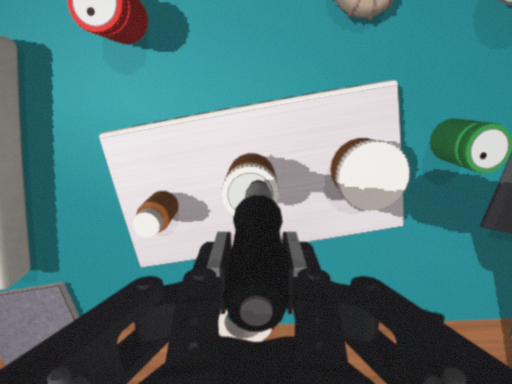

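```bash
python3 -c "
from bench import r
print(r.hand_in()); o=r.get_obs();print(o['clock'],o['tcp_pos'],o['contact_force'],o['grip_width'])"
```

```text
the job is handed in; nothing more can be done
None
the job is handed in; nothing more can be done
```

The job was handed in at about 24.5 s of the allowed 72 s, with the reader held pressed over the dot; `hand_in` gave no verdict.

**Jar:** I gripped it from a steep tilt and lifted it. I turned it until its lid pointed about 153° from upright and held it there for over 1 s. Then I set it back on the cooling plate and let go. After letting go, the lid measured at z = 0.110 m (the expected standing height) and level within about 0.005 rad. The wrist view showed the fingers clear of the jar.

**Reader:** I lifted it straight out of its stand and lowered it onto the lid. My last checks showed:

| Check | Measured | Required |
|---|---|---|
| Tool upright | within about 0.002 rad (the reader in the hand looked upright to about 0.02 rad) | 0.12 rad |
| Press force | about 2 N (force noise about ±0.6 N) | 0.5–6 N |
| Nose pushed in | about 4 mm, worked out from contact height and force | 1–7.8 mm |
| Nose to dot | about 1–2 mm in both the wrist and scene views | under 6 mm |

**Disagreements and gaps:**
- The cameras disagreed by about 2 mm on the dot's position. The reader hides the dot at the end, so that distance compares the nose with where the dot was measured before lowering.
- The wrist-camera script's dot reading at the end was a single stray pixel, which I ignored.
- The nose travel was not measured directly.

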